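# Tip the tool rest onto its back and clip the punch into it

## Task

The wooden tool rest is standing on its end on the marble slab: push it over without lifting it, so that it lies on its black rubber back with the spring clip facing up, before you move the steel punch. Then press the punch down past the red sprung jaw until it sits fully home in both forks of the clip, roughly centred along its length (either way round), with the jaw closed over it. Leave the jar, the bowl and the tin where they are.

Things in the scene. Friction and masses are not known exactly. Their poses are not given: they have to be found in the camera images.
- rest: Tool rest: loose wooden block, about 0.7 kg, standing on end: 76 mm thick (own x), 95 mm wide (y), 180 mm tall (z). Origin: centre of its starting underside. Its -x face carries the metal spring clip, up to 68 mm proud, 22 to 114 mm above the underside; the wood above is bare. Its +x face is the black rubber back. Lying on its back, its own x points straight down.
- push_spot (a point): Spot on the mid-line of the rest's clip face, 160 mm above its starting underside; axes as rest. Pushed here along own +x the rest tips about its lower back edge (76 mm behind this face), is past balance at about 25 degrees and falls on its back. The clip swings up beneath the pusher, so the push should rise along with this spot.
- rest_center (a point): Centre of the tool rest block, 90 mm above its underside, axes as rest. When the rest lies on its back this point is 38 mm above the slab.
- clip_seat (a point): Centre of the punch when home in the clip: 36 mm out from the clip face, 68 mm from the starting underside, on the mid-line; axes as rest. The punch lies along z here and is pressed in along +x. Two U forks, each 12 mm long with a 15 mm gap, are centred 40 mm either side along z; between them is 68 mm of free room, down to a shaft 23 mm below this point. +y prongs are flared.
- jaw (a joint): Angle (rad) of the red sprung jaw: 0 shut on its stop, at most 0.5. Two arms on one shaft, one per fork, hinged on the -y side of the clip, reach 32 mm above clip_seat. Their sloping noses hang over the seat; the punch pressed down wedges them aside (about 0.12) and they snap back over it when it is home. The press takes roughly 4 to 8 N.
- punch_center (a point): Centre of the punch, a round steel rod 12 mm in diameter and 130 mm long (about 0.1 kg) lying on the slab, so this point is 6 mm above the slab. Own x runs along the rod; the 12 mm at the +x end is a 12 mm square brass head, which keeps it from rolling.
- slab: Fixed white marble slab, 520 by 720 mm and 20 mm thick; its top is the plane z = 0.02 m on which the rest, the punch and the jar stand. Origin at the centre of its underside.
- jar: Bystander: white jar with a black lid, 68 mm in diameter, 62 mm tall, standing on the slab nearest the robot. Origin at the centre of its underside.
- bowl: Bystander: red bowl, 110 mm across, 50 mm tall, on the table to the left. Origin at the centre of its underside.
- tin: Bystander: low round black tin, 90 mm across, 35 mm tall, on the table to the right. Origin at the centre of its underside.
Things that resemble listed ones, but are neither listed nor needed, are in the scene too. What is shaped like the rest but green is not meant. Of the things shaped like the part that bears punch_center, the bare steel one is meant.

How it is judged:
By the outcome, as a careful person would: the job done as asked, in the order asked, and still so for the second after the job is handed in, with the robot touching nothing.
It also fails if it takes over 54 s, if anything falls off the work surface, if the arm or the gripper's body presses on something with over 40 N, if the wrist force passes 120 N, or if a joint passes its speed limit or range.

## Robot

A 6-joint arm with a two-finger parallel gripper is mounted at the origin on the work surface. World frame = base frame: x ahead of the robot, y to its left, z up, the work surface at z = 0. Lengths are in mm, angles in degrees, forces in N, time in s.
With the tool pointing down it reaches from about 275 to 775 mm from the base axis. Payload 14.6 kg.
Tool frame: the origin (TCP) lies where the fingers leave the gripper's body, on its centre line; the fingertips stand 73 mm ahead of it and the grasp point (between the pads) lies 54 mm ahead of it (tips_ahead is the distance from the TCP to the fingertips, in mm); z points along the fingers, y is the direction in which the jaws open and shut (so a half turn about z gives the same grasp; the last joint's range is limited). The gripper opens to 85 mm and grips with 20 to 120 N. Pads are 22 mm wide; open, the fingers measure 114 mm over their backs; the gripper's body (76 mm by 85 mm) begins 54 mm behind the grasp point. The pads swing forward as they close: fully open they stand 13 mm farther back than shut.
Start: joints at [-72.84, 15.075, -2.767, 72.158, 0, 81.102], TCP at [230.618, -471.64, 303.878] pointing down, gripper open.
Joint ranges: [-151.79, 151.79], [-50.71, 97.33], [-67.44, 78.34], [-121.81, 120.89], [-77.56, 73.72], [-180, 180]. Speed limits (degrees/s): [108.29, 108.29, 147.25, 159.86, 180, 180].

## Interface

Orientations are given as a 3x3 rotation matrix whose columns are the frame's x, y, z axes.
In Python, from station import * gives the robot as it stands.
- The arm moves only by the tool drive_tool, never from a script. Its argument "targets" is a list of rows, each an object of numbers: "claw": the closure, from 0 (fully open) to 1 (shut); "dx", "dy", "dz": the shift along the tool's x, y, z in cm; "rx", "ry", "rz": the turn, a rotation vector about the tool's x, y, z in rad. In form: [{"claw": .., "dx": .., "dy": .., "dz": .., "rx": .., "ry": .., "rz": ..}, ...]. A call has exactly 10 rows; each row shifts and turns the pose as measured when the row begins, along the tool's axes as they then stand; what a row does not reach is not made up. A row lasts 1/12 s, in which the tool goes at most 41.7 mm and 7.16 degrees, less where a joint would pass 70% of its speed; a pose out of reach is approached as far as the arm can. A call is refused whole if a number of a shift passes 4.17 or a number of a turn 0.125, either way. A call with a gripper value outside its range is refused whole. The fingers move at their own pace and stop on an object; the grip force is fixed at half the most. Time passes only in rows, so rows that do not move let the fingers close, or fill a call up. It gives the time, the measured TCP pose, the force and the opening at its end, in the units of the state.
- get_state(): the state, without advancing time (a new reading comes with each control period).
- read_camera(name): name is "side" or "top" or "wrist"; returns a dict with "pixels" (400x640x3 uint8, red, green, blue), "camera_matrix" (3x3 intrinsics, pixels), "distortion" ([k1, k2, p1, p2, k3] as OpenCV has them; the pictures are not rectified), "R" (3x3) and "t" (3): a world point X has camera coordinates R X + t. Camera axes: x right, y down, z forward; pixel columns grow to the right and rows downward; lengths in mm; the calibration is good to about 2 mm. A picture is of the moment at which its call begins. There is no depth.
- finish_job(): hands the job in, once; it reports no verdict.
The state is a dict: "time": time; "q": joint angles; "joint_vel": joint speeds; "effort": joint torques, N m; "ee_pos": TCP position; "ee_rot": TCP orientation; "force": force on the tool from outside, world axes, zero at the start; "moment": the same for the moment, N m; "width": finger opening in mm.
Only numpy, scipy, OpenCV 4.12 (cv2) and the standard library are available. Lean on these libraries where they do the work, as an engineer would, in place of code of your own. Each camera call takes 0.05 s, during which the arm holds its last target.

## Working session

There is one attempt and no reset: what is moved stays moved. The work goes in short steps, Python scripts to look and compute and a tool call to move; the robot and the scene stay as the last step left them, time stands still between calls to the robot, and variables do not carry over. Pictures are saved under pics/ and viewed, and the job is handed in when it is done.

Besides the shell and the picture viewer there is one more tool, called after "Call:" as a command line: name --argument value ..., lists and objects as JSON in quotes. drive_tool: Moves the arm, as the interface text tells. Its arguments: {"type":"object","properties":{"targets":{"type":"array","items":{"type":"object","properties":{"claw":{"type":"number"},"dx":{"type":"number"},"dy":{"type":"number"},"dz":{"type":"number"},"rx":{"type":"number"},"ry":{"type":"number"},"rz":{"type":"number"}}}}},"required":["targets"]}

```bash
ls; mkdir -p pics; cat > h.py <<'E'
from station import *
import numpy as np, cv2
def snap(n,f):
    c=read_camera(n); cv2.imwrite(f'pics/{f}.png',c['pixels'][:,:,::-1]); np.savez(f'pics/{f}.npz',**c); return c
def load(f): return dict(np.load(f'pics/{f}.npz'))
def ray(c,uv):
    p=cv2.undistortPoints(np.array(uv,float).reshape(-1,1,2),np.array(c['camera_matrix'],float),np.array(c['distortion'],float)).reshape(-1,2)
    R=np.array(c['R']);t=np.array(c['t'])
    d=np.c_[p,np.ones(len(p))]@R; return -R.T@t,d
def plane(c,uv,z):
    o,d=ray(c,uv); return o+d*((z-o[2])/d[:,2])[:,None]
def tri(c1,u1,c2,u2):
    A=0;b=0
    for c,u in((c1,u1),(c2,u2)):
        o,d=ray(c,[u]);d=d[0]/np.linalg.norm(d[0]);M=np.eye(3)-np.outer(d,d);A=A+M;b=b+M@o
    return np.linalg.solve(A,b)
def proj(c,X):
    R=np.array(c['R'],float);t=np.array(c['t'],float)
    return cv2.projectPoints(np.array(X,float).reshape(-1,1,3),cv2.Rodrigues(R)[0],t,np.array(c['camera_matrix'],float),np.array(c['distortion'],float))[0].reshape(-1,2)
E
python3 - <<'E'
from h import *
np.set_printoptions(precision=2,suppress=True)
for n in('side','top','wrist'):
    c=snap(n,n+'0'); o,_=ray(c,[[320,200]]); print(n,o)
s=get_state(); print({k:np.round(v,3) for k,v in s.items()})
E
```

```text
pics
side [ 890.34 -988.88  980.09]
top [ 236.06   12.67 1662.96]
wrist [ 292.04 -442.45  374.24]
{'time': np.float64(0.15), 'q': array([-72.84,  15.09,  -2.79,  72.16,  -0.  ,  81.1 ]), 'joint_vel': array([-0.01, -0.14,  0.13,  0.04, -0.02,  0.13]), 'effort': array([  0.  , -63.78,  38.47,   0.01,  -0.  ,   0.  ]), 'ee_pos': array([ 230.58, -471.52,  303.56]), 'ee_rot': array([[ 0.9 ,  0.44, -0.  ],
       [ 0.44, -0.9 ,  0.  ],
       [ 0.  , -0.  , -1.  ]]), 'force': array([-0.  , -0.05,  0.12]), 'moment': array([-0.02, -0.03, -0.02]), 'width': np.float64(85.288)}
```

View pics/side0.png

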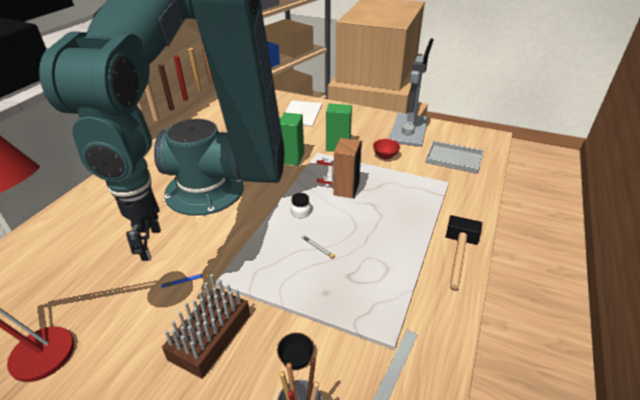

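View pics/top0.png

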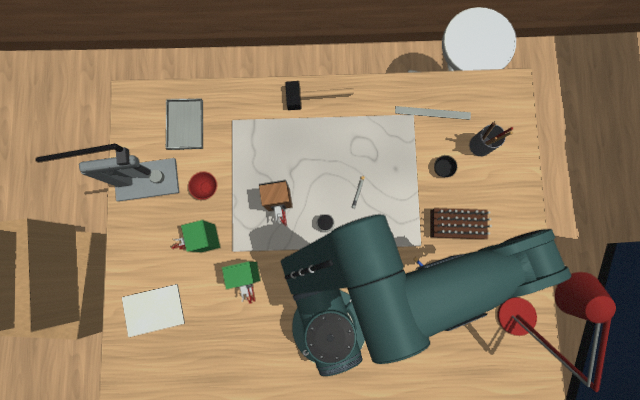

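View pics/wrist0.png

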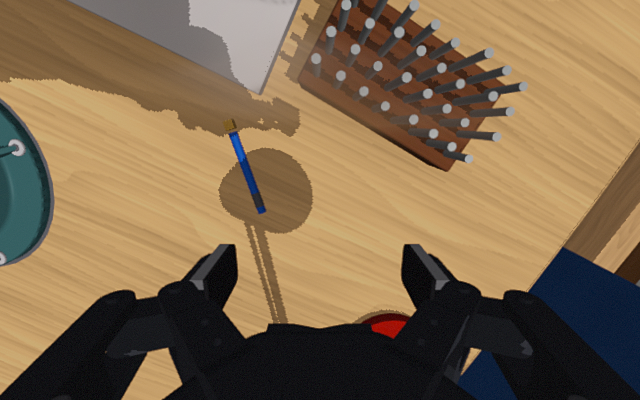

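Candidates for the rest: wooden block, top (275,194) / side (347,167); green ones, top (198,236) and (240,273), which are not meant. Candidates for the punch: bare steel rod, top (358,192) / side (319,247); blue rod, side (182,281) / wrist (247,170), which is not meant. I choose the wooden block and the steel rod, and check both in a crop.

```bash
python3 - <<'E'
from h import *
t=load('top0')['pixels'][:,:,::-1]; s=load('side0')['pixels'][:,:,::-1]
a=cv2.resize(t[165:245,240:380],None,fx=5,fy=5,interpolation=cv2.INTER_CUBIC)
b=cv2.resize(s[130:270,280:380],None,fx=4,fy=4,interpolation=cv2.INTER_CUBIC)
cv2.imwrite('pics/ca.png',a);cv2.imwrite('pics/cb.png',b)
E
```

```text
(no output)
```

View pics/ca.png

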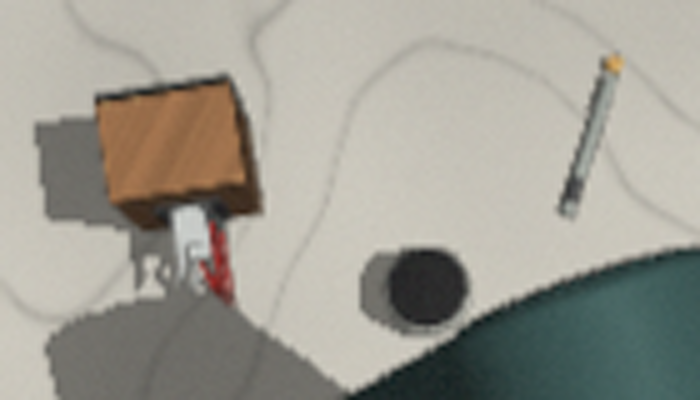

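View pics/cb.png

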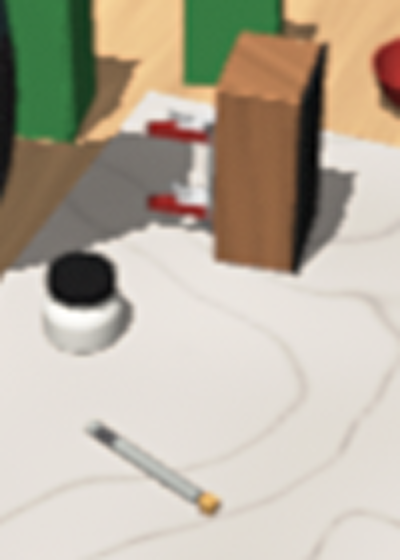

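```bash
python3 - <<'E'
from h import *
np.set_printoptions(precision=1,suppress=True)
t=load('top0');s=load('side0')
a=np.array([[95,97],[228,75],[247,187],[112,202]])/5+[240,165]
P=plane(t,a,200);print(P,P.mean(0))
b=np.array([[242,33],[328,43],[300,100],[216,92]])/4+[280,130]
Q=plane(s,b,200);print('side',Q,Q.mean(0))
for P in(P,):
    d=(P[0]+P[1]-P[2]-P[3]);print(np.degrees(np.arctan2(d[1],d[0])),np.linalg.norm(d)/2)
    d=(P[0]+P[3]-P[1]-P[2]);print(np.degrees(np.arctan2(d[1],d[0]))-90,np.linalg.norm(d)/2)
pt=np.array([[613,57],[568,216]])/5+[240,165]; P=plane(t,pt,26);print(P,P.mean(0))
ps=np.array([[208,505],[93,428]])/4+[280,130]; P=plane(s,ps,26);print(P,P.mean(0))
j=np.array([[428,287]])/5+[240,165];print(plane(t,j,82))
c=np.array([[230,212],[172,210],[235,300]])/5+[240,165];print(plane(t,c,120))
E
```

```text
[[509.5 227.5 200. ]
 [522.3 135.1 200. ]
 [443.4 123.5 200. ]
 [435.7 216.6 200. ]] [477.7 175.7 200. ]
side [[443.3 213.1 200. ]
 [516.1 225.1 200. ]
 [523.4 134.6 200. ]
 [456.5 120.  200. ]] [484.8 173.2 200. ]
8.377544921897105 77.16401406158073
6.280025887559418 93.33492563076213
[[ 561.5 -149.8   26. ]
 [ 438.  -110.1   26. ]] [ 499.8 -129.9   26. ]
[[ 559.9 -151.9   26. ]
 [ 446.8 -110.7   26. ]] [ 503.3 -131.3   26. ]
[[381.3  -0.1  82. ]]
[[436.7 142.3 120. ]
 [439.5 184.3 120. ]
 [372.5 139.9 120. ]]
```

Call:
drive_tool --targets '[{"claw":1,"rz":-0.125},{"claw":1,"rz":-0.125},{"claw":1,"rz":-0.125},{"claw":1,"rz":-0.125},{"claw":1,"rz":-0.125},{"claw":1,"rz":-0.125},{"claw":1,"rz":-0.125},{"claw":1,"rz":-0.125},{"claw":1,"rz":-0.125},{"claw":1,"rz":-0.125}]'

```text
$.targets[0]: bad value
```

Call:
drive_tool --targets '[{"claw":1,"rz":-0.125},{"claw":1,"rz":-0.125},{"claw":1,"rz":-0.125},{"claw":1,"rz":-0.125},{"claw":1,"rz":-0.125},{"claw":1,"rz":-0.125},{"claw":1,"rz":-0.125},{"claw":1,"rz":-0.125},{"claw":1,"rz":-0.125},{"claw":1,"rz":-0.125}]'

```text
$.targets[0]: bad value
```

```bash
cat >> h.py <<'E'
def go(x,y,z,yaw):
    "remaining move to TCP target with tool down, tool-x yaw"
    s=get_state();R=np.array(s['ee_rot'],float);p=np.array(s['ee_pos'],float)
    a=np.radians(yaw);T=np.array([[np.cos(a),np.sin(a),0],[np.sin(a),-np.cos(a),0],[0,0,-1]])
    d=R.T@(np.array([x,y,z])-p)/10; rv=cv2.Rodrigues(R.T@T)[0].ravel()
    print('t',round(float(s['time']),2),'pos',p.round(1),'yaw',np.degrees(np.arctan2(R[1,0],R[0,0])).round(2),'zaxis',R[:,2].round(3),'w',s['width'],'F',np.round(s['force'],1),'q',np.round(s['q'],0))
    print('shift cm',d.round(2),'rot',rv.round(4)); return T
E
python3 - <<'E'
import station; print([x for x in dir(station) if x[0]!='_'])
from h import *
go(370,160,300,188)
try: print(tips_ahead)
except Exception as e: print(e)
E
```

```text
['MotionError', 'finish_job', 'get_state', 'read_camera', 'tips_ahead']
t 0.15 pos [ 230.6 -471.5  303.6] yaw 26.06 zaxis [-0.     0.001 -1.   ] w 85.28764487554498 F [-0.  -0.1  0.1] q [-73.  15.  -3.  72.  -0.  81.]
shift cm [ 40.27 -50.61   0.4 ] rot [-0.0000e+00 -1.1000e-03 -2.8264e+00]
72.6
```

Call:
drive_tool --targets '[{"claw":1,"dx":0,"dy":0,"dz":0,"rx":0,"ry":0,"rz":-0.125},{"claw":1,"dx":0,"dy":0,"dz":0,"rx":0,"ry":0,"rz":-0.125},{"claw":1,"dx":0,"dy":0,"dz":0,"rx":0,"ry":0,"rz":-0.125},{"claw":1,"dx":0,"dy":0,"dz":0,"rx":0,"ry":0,"rz":-0.125},{"claw":1,"dx":0,"dy":0,"dz":0,"rx":0,"ry":0,"rz":-0.125},{"claw":1,"dx":0,"dy":0,"dz":0,"rx":0,"ry":0,"rz":-0.125},{"claw":1,"dx":0,"dy":0,"dz":0,"rx":0,"ry":0,"rz":-0.125},{"claw":1,"dx":0,"dy":0,"dz":0,"rx":0,"ry":0,"rz":-0.125},{"claw":1,"dx":0,"dy":0,"dz":0,"rx":0,"ry":0,"rz":-0.125},{"claw":1,"dx":0,"dy":0,"dz":0,"rx":0,"ry":0,"rz":-0.125}]'

```text
time: 0.98
ee_pos: [230.3, -470.6, 301.4]
ee_rot: [[-0.137, 0.991, -0.002], [0.991, 0.137, 0.005], [0.006, -0.001, -1.0]]
force: [0.2, -0.5, 0.3]
width: 0.1
```

Call:
drive_tool --targets '[{"claw":1,"dx":0,"dy":0,"dz":0,"rx":0,"ry":0,"rz":-0.125},{"claw":1,"dx":0,"dy":0,"dz":0,"rx":0,"ry":0,"rz":-0.125},{"claw":1,"dx":0,"dy":0,"dz":0,"rx":0,"ry":0,"rz":-0.125},{"claw":1,"dx":0,"dy":0,"dz":0,"rx":0,"ry":0,"rz":-0.125},{"claw":1,"dx":0,"dy":0,"dz":0,"rx":0,"ry":0,"rz":-0.125},{"claw":1,"dx":0,"dy":0,"dz":0,"rx":0,"ry":0,"rz":-0.125},{"claw":1,"dx":0,"dy":0,"dz":0,"rx":0,"ry":0,"rz":-0.125},{"claw":1,"dx":0,"dy":0,"dz":0,"rx":0,"ry":0,"rz":-0.125},{"claw":1,"dx":0,"dy":0,"dz":0,"rx":0,"ry":0,"rz":-0.125},{"claw":1,"dx":0,"dy":0,"dz":0,"rx":0,"ry":0,"rz":-0.125}]'

```text
time: 1.82
ee_pos: [230.0, -469.6, 299.3]
ee_rot: [[-0.983, 0.182, -0.003], [0.182, 0.983, 0.01], [0.005, 0.009, -1.0]]
force: [-0.5, -0.3, 0.0]
width: -0.0
```

```bash
python3 - <<'E'
from h import *
go(370,160,300,188);print(tips_ahead)
E
```

```text
t 1.82 pos [ 230.  -469.6  299.3] yaw 169.51 zaxis [-0.003  0.01  -1.   ] w -0.04566176072957381 F [-0.5 -0.3  0. ] q [-73.  15.  -3.  72.  -0. -62.]
shift cm [-2.3  64.46  0.51] rot [ 0.0099 -0.0033 -0.3227]
72.6
```

Call:
drive_tool --targets '[{"claw":1,"dx":0,"dy":0,"dz":0,"rx":0.01,"ry":-0.003,"rz":-0.11},{"claw":1,"dx":0,"dy":0,"dz":0,"rx":0,"ry":0,"rz":-0.11},{"claw":1,"dx":0,"dy":0,"dz":0,"rx":0,"ry":0,"rz":-0.11},{"claw":1,"dx":-1.4,"dy":3.7,"dz":-0.03,"rx":0,"ry":0,"rz":0},{"claw":1,"dx":-1.4,"dy":3.7,"dz":-0.03,"rx":0,"ry":0,"rz":0},{"claw":1,"dx":-1.4,"dy":3.7,"dz":-0.03,"rx":0,"ry":0,"rz":0},{"claw":1,"dx":-1.4,"dy":3.7,"dz":-0.03,"rx":0,"ry":0,"rz":0},{"claw":1,"dx":-1.4,"dy":3.7,"dz":-0.03,"rx":0,"ry":0,"rz":0},{"claw":1,"dx":-1.4,"dy":3.7,"dz":-0.03,"rx":0,"ry":0,"rz":0},{"claw":1,"dx":-1.4,"dy":3.7,"dz":-0.03,"rx":0,"ry":0,"rz":0}]'

```text
time: 2.65
ee_pos: [281.1, -192.9, 297.4]
ee_rot: [[-0.986, -0.166, -0.003], [-0.166, 0.986, 0.003], [0.003, 0.003, -1.0]]
force: [1.5, -0.8, 0.2]
width: -0.1
```

```bash
python3 - <<'E'
from h import *
go(370,160,300,188)
E
```

```text
t 2.65 pos [ 281.1 -192.9  297.4] yaw -170.46 zaxis [-0.003  0.003 -1.   ] w -0.05212557383205314 F [ 1.5 -0.8  0.2] q [-48.  -3. -25.  68.  -0. -58.]
shift cm [-14.62  33.33  -0.19] rot [ 0.0033 -0.0027  0.0269]
```

Call:
drive_tool --targets '[{"claw":1,"dx":-1.7,"dy":3.7,"dz":-0.03,"rx":0.003,"ry":-0.003,"rz":0.02},{"claw":1,"dx":-1.7,"dy":3.7,"dz":-0.03,"rx":0,"ry":0,"rz":0},{"claw":1,"dx":-1.7,"dy":3.7,"dz":-0.03,"rx":0,"ry":0,"rz":0},{"claw":1,"dx":-1.7,"dy":3.7,"dz":-0.03,"rx":0,"ry":0,"rz":0},{"claw":1,"dx":-1.7,"dy":3.7,"dz":-0.03,"rx":0,"ry":0,"rz":0},{"claw":1,"dx":-1.7,"dy":3.7,"dz":-0.03,"rx":0,"ry":0,"rz":0},{"claw":1,"dx":-1.7,"dy":3.7,"dz":-0.03,"rx":0,"ry":0,"rz":0},{"claw":1,"dx":-1.7,"dy":3.7,"dz":-0.03,"rx":0,"ry":0,"rz":0},{"claw":1,"dx":-1.7,"dy":3.7,"dz":-0.03,"rx":0,"ry":0,"rz":0},{"claw":1,"dx":0,"dy":0,"dz":-0.02,"rx":0,"ry":0,"rz":0}]'

```text
time: 3.48
ee_pos: [372.9, 141.7, 300.9]
ee_rot: [[-0.989, -0.148, 0.004], [-0.148, 0.989, 0.001], [-0.005, -0.0, -1.0]]
force: [-0.2, -0.8, -0.1]
width: 0.1
```

```bash
python3 - <<'E'
from h import *
snap('wrist','w1')
go(370,160,260,188)
E
```

```text
t 3.53 pos [372.3 139.6 300.8] yaw -171.47 zaxis [ 0.004 -0.    -1.   ] w -0.2876309905921757 F [ 0.2 -0.8 -0.2] q [  9.   2. -19.  68.  -0.   0.]
shift cm [-0.06  2.06  4.08] rot [-0.0009  0.0035  0.0092]
```

View pics/w1.png

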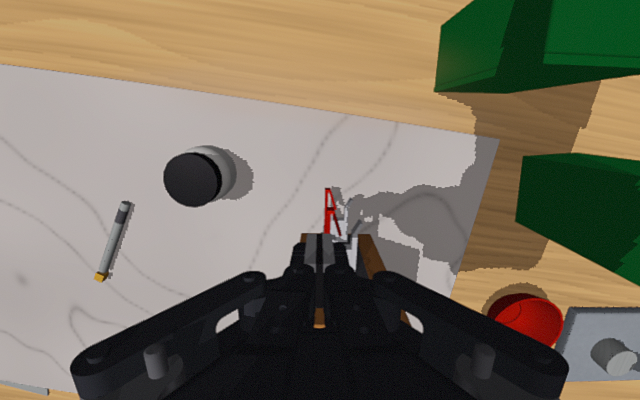

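```bash
python3 - <<'E'
from h import *
np.set_printoptions(precision=1,suppress=True)
c=load('w1')
s=get_state();p=s['ee_pos'];R=np.array(s['ee_rot'])
for x in(-11,0,11):
  for z in(54,60,72.6,85): print(x,z,proj(c,p+R@np.array([x,0,z])))
print(plane(c,[[105,277],[124,205],[192,180]],26))
c=snap('side','s1');snap('top','t1')
im=c['pixels'][60:240,230:400,::-1];cv2.imwrite('pics/cs1.png',cv2.resize(im,None,fx=3.3,fy=3.3,interpolation=cv2.INTER_CUBIC))
E
```

```text
-11 54 [[315.8 280.8]]
-11 60 [[315.9 274.6]]
-11 72.6 [[316.  263.1]]
-11 85 [[316.2 253.3]]
0 54 [[315.7 261.4]]
0 60 [[315.8 255.9]]
0 72.6 [[316.  245.6]]
0 85 [[316.1 236.8]]
11 54 [[315.7 241.1]]
11 60 [[315.8 236.3]]
11 72.6 [[316.  227.3]]
11 85 [[316.1 219.8]]
[[ 562.  -141.1   26. ]
 [ 447.4 -107.7   26. ]
 [ 400.2  -18.2   26. ]]
```

View pics/cs1.png

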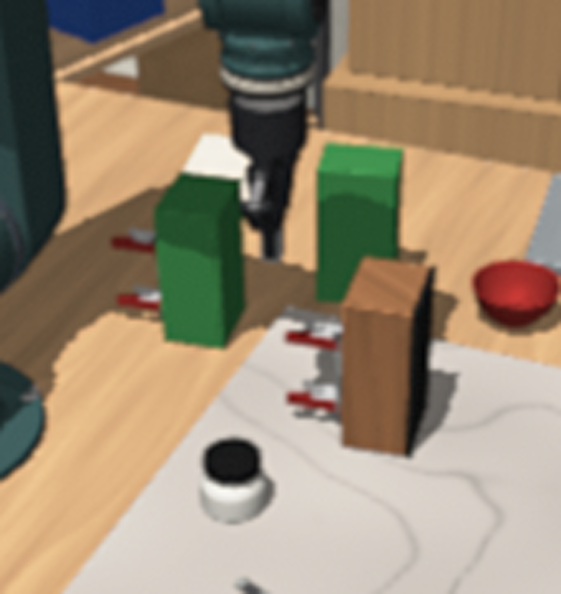

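View pics/t1.png

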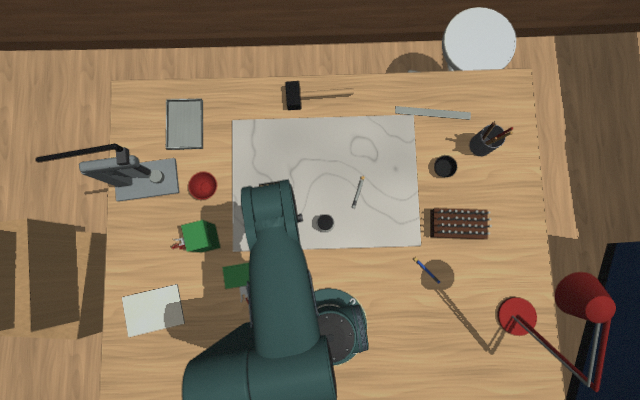

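```bash
python3 - <<'E'
from h import *
np.set_printoptions(precision=1,suppress=True)
c=load('s1');s=get_state();p=s['ee_pos'];R=np.array(s['ee_rot'])
for z in(50,60,72.6,85): print(z,(proj(c,p+R@np.array([0,0,z]))-[230,60])*3.3)
t=load('top0'); 
for X in ([480,175,200],[442,170,200],[503,-130,26]):print(proj(t,X),proj(c,X))
E
```

```text
50 [[270.3 237.4]]
60 [[270.5 246.2]]
72.6 [[270.9 257.1]]
85 [[271.2 267.8]]
[[274.3 192.4]] [[346.7 146. ]]
[[275.9 203.2]] [[335.5 144.5]]
[[358.1 191.4]] [[317.3 246.1]]
```

Call:
drive_tool --targets '[{"claw":1,"dx":0,"dy":1,"dz":1.2,"rx":0,"ry":0.003,"rz":0.009},{"claw":1,"dx":0,"dy":1,"dz":1.2,"rx":0,"ry":0,"rz":0},{"claw":1,"dx":0,"dy":0,"dz":1.2,"rx":0,"ry":0,"rz":0},{"claw":1,"dx":0,"dy":0,"dz":1.1,"rx":0,"ry":0,"rz":0},{"claw":1,"dx":-1,"dy":0,"dz":0,"rx":0,"ry":0,"rz":0},{"claw":1,"dx":-1,"dy":0,"dz":0,"rx":0,"ry":0,"rz":0},{"claw":1,"dx":-1,"dy":0,"dz":0,"rx":0,"ry":0,"rz":0},{"claw":1,"dx":-1,"dy":0,"dz":0,"rx":0,"ry":0,"rz":0},{"claw":1,"dx":0,"dy":0,"dz":0,"rx":0,"ry":0,"rz":0},{"claw":1,"dx":0,"dy":0,"dz":0,"rx":0,"ry":0,"rz":0}]'

```text
time: 4.47
ee_pos: [414.8, 152.1, 254.7]
ee_rot: [[-0.993, -0.117, 0.004], [-0.117, 0.993, -0.002], [-0.004, -0.003, -1.0]]
force: [-0.4, 0.3, -0.1]
width: -0.3
```

```bash
python3 - <<'E'
from h import *
go(430,168,253,188)
c=snap('side','s2');
im=c['pixels'][60:240,230:400,::-1];cv2.imwrite('pics/cs2.png',cv2.resize(im,None,fx=3.3,fy=3.3,interpolation=cv2.INTER_CUBIC))
snap('wrist','w2')
E
```

```text
t 4.47 pos [414.8 152.1 254.7] yaw -173.28 zaxis [ 0.004 -0.002 -1.   ] w -0.2556715065797993 F [-0.4  0.3 -0.1] q [ 10.   8. -20.  62.  -0.   3.]
shift cm [-1.69  1.4   0.18] rot [-0.0028  0.0035 -0.0223]
```

View pics/cs2.png

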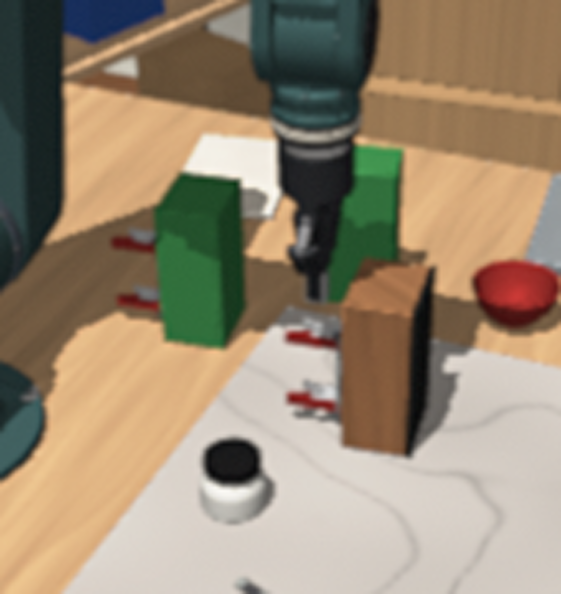

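View pics/w2.png

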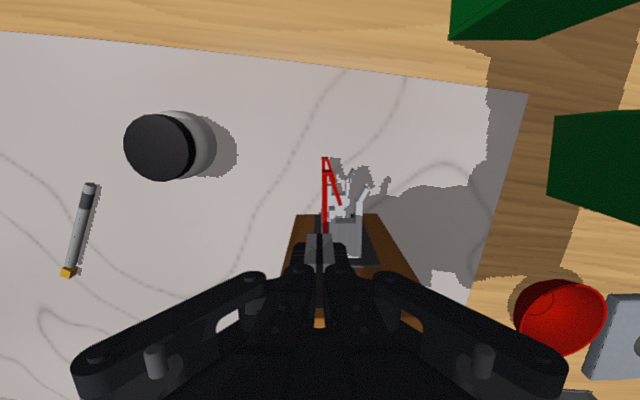

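```bash
python3 - <<'E'
from h import *
np.set_printoptions(precision=1,suppress=True)
c=load('w2')
P=plane(c,[[297,214],[378,214]],20);print(P,P.mean(0),np.linalg.norm(P[1]-P[0]))
E
```

```text
[[452.8 130.3  20. ]
 [441.7 224.   20. ]] [447.2 177.1  20. ] 94.29590078315772
```

Call:
drive_tool --targets '[{"claw":1,"dx":0,"dy":0.7,"dz":0.05,"rx":0,"ry":0.003,"rz":-0.015},{"claw":1,"dx":0,"dy":0.7,"dz":0,"rx":0,"ry":0,"rz":0},{"claw":1,"dx":0,"dy":0.5,"dz":0,"rx":0,"ry":0,"rz":0},{"claw":1,"dx":0,"dy":0,"dz":0,"rx":0,"ry":0,"rz":0},{"claw":1,"dx":-1,"dy":0,"dz":0,"rx":0,"ry":0,"rz":0},{"claw":1,"dx":-1,"dy":0,"dz":0,"rx":0,"ry":0,"rz":0},{"claw":1,"dx":-1,"dy":0,"dz":-0.3,"rx":0,"ry":0,"rz":0},{"claw":1,"dx":-1,"dy":0,"dz":-0.3,"rx":0,"ry":0,"rz":0},{"claw":1,"dx":-1,"dy":0,"dz":-0.3,"rx":0,"ry":0,"rz":0},{"claw":1,"dx":0,"dy":0,"dz":0,"rx":0,"ry":0,"rz":0}]'

```text
time: 5.4
ee_pos: [464.4, 181.4, 263.6]
ee_rot: [[-0.991, -0.137, -0.0], [-0.137, 0.991, -0.003], [0.001, -0.003, -1.0]]
force: [-0.1, 0.1, -0.9]
width: 0.0
```

```bash
python3 - <<'E'
from h import *
go(510,178,270,188)
c=snap('side','s3');
im=c['pixels'][60:240,230:400,::-1];cv2.imwrite('pics/cs3.png',cv2.resize(im,None,fx=3.3,fy=3.3,interpolation=cv2.INTER_CUBIC))
E
```

```text
t 5.4 pos [464.4 181.4 263.6] yaw -172.15 zaxis [-0.    -0.003 -1.   ] w 0.0467341976620907 F [-0.1  0.1 -0.9] q [ 12.  13. -11.  65.  -0.   4.]
shift cm [-4.47 -0.96 -0.64] rot [-0.0028 -0.0007 -0.0027]
```

View pics/cs3.png

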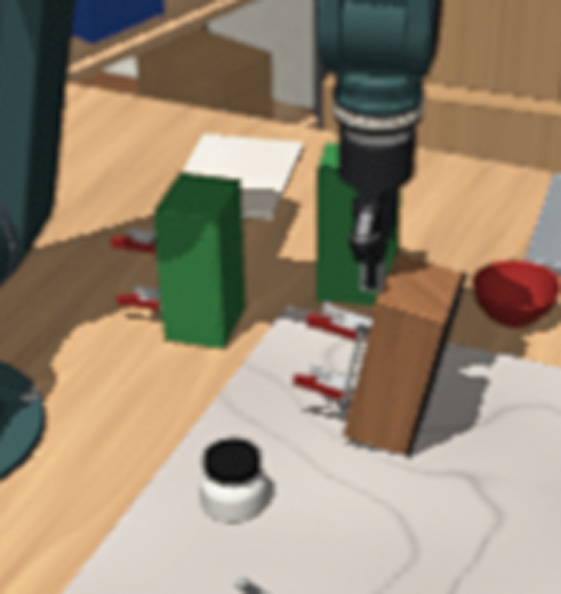

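Call:
drive_tool --targets '[{"claw":1,"dx":-1,"dy":-0.1,"dz":-0.2,"rx":0,"ry":0,"rz":0},{"claw":1,"dx":-1,"dy":-0.1,"dz":-0.2,"rx":0,"ry":0,"rz":0},{"claw":1,"dx":-1,"dy":0,"dz":-0.2,"rx":0,"ry":0,"rz":0},{"claw":1,"dx":-1,"dy":0,"dz":-0.1,"rx":0,"ry":0,"rz":0},{"claw":1,"dx":-1,"dy":0,"dz":-0.1,"rx":0,"ry":0,"rz":0},{"claw":1,"dx":-1,"dy":0,"dz":-0.2,"rx":0,"ry":0,"rz":0},{"claw":1,"dx":0,"dy":0,"dz":-3.5,"rx":0,"ry":0,"rz":0},{"claw":1,"dx":0,"dy":0,"dz":-3.5,"rx":0,"ry":0,"rz":0},{"claw":1,"dx":1,"dy":0,"dz":-2,"rx":0,"ry":0,"rz":0},{"claw":0,"dx":0,"dy":0,"dz":0,"rx":0,"ry":0,"rz":0}]'

```text
time: 6.28
ee_pos: [516.8, 185.6, 363.4]
ee_rot: [[-0.991, -0.135, -0.009], [-0.135, 0.991, -0.005], [0.009, -0.003, -1.0]]
force: [0.5, -0.7, 1.1]
width: 10.9
```

```bash
python3 - <<'E'
from h import *
go(503,-131,200,162)
c=snap('side','s4');
im=c['pixels'][60:240,230:400,::-1];cv2.imwrite('pics/cs4.png',cv2.resize(im,None,fx=3.3,fy=3.3,interpolation=cv2.INTER_CUBIC))
E
```

```text
t 6.28 pos [516.8 185.6 363.4] yaw -172.22 zaxis [-0.009 -0.005 -1.   ] w 10.948942709017874 F [ 0.5 -0.7  1.1] q [11. 17. 10. 83. -0.  4.]
shift cm [  5.5  -31.13  16.5 ] rot [-0.0055 -0.0085  0.45  ]
```

View pics/cs4.png

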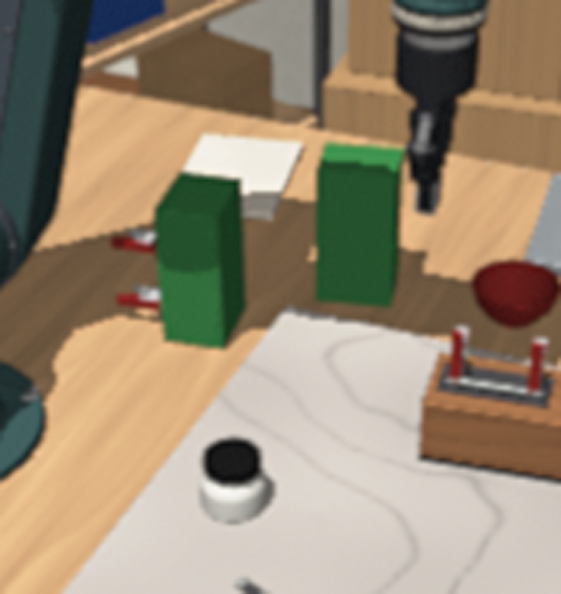

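Call:
drive_tool --targets '[{"claw":0,"dx":0.5,"dy":-3.9,"dz":0,"rx":0,"ry":0,"rz":0},{"claw":0,"dx":0.7,"dy":-3.9,"dz":0.5,"rx":0,"ry":0,"rz":0},{"claw":0,"dx":0.7,"dy":-3.9,"dz":0.5,"rx":0,"ry":0,"rz":0},{"claw":0,"dx":0.7,"dy":-3.9,"dz":0.5,"rx":0,"ry":0,"rz":0},{"claw":0,"dx":0.7,"dy":-3.9,"dz":0.5,"rx":0,"ry":0,"rz":0},{"claw":0,"dx":0.7,"dy":-3.9,"dz":1,"rx":0,"ry":0,"rz":0},{"claw":0,"dx":0.7,"dy":-3.9,"dz":1,"rx":0,"ry":0,"rz":0},{"claw":0,"dx":0.7,"dy":-3.9,"dz":2,"rx":0,"ry":0,"rz":0},{"claw":0,"dx":0,"dy":0,"dz":2,"rx":0,"ry":0,"rz":0.11},{"claw":0,"dx":0,"dy":0,"dz":2,"rx":0,"ry":0,"rz":0.11}]'

```text
time: 7.17
ee_pos: [506.0, -138.4, 254.6]
ee_rot: [[-0.997, 0.079, -0.011], [0.08, 0.997, -0.005], [0.011, -0.006, -1.0]]
force: [0.5, 1.3, -0.6]
width: 85.3
```

Call:
drive_tool --targets '[{"claw":0,"dx":0,"dy":0,"dz":1.5,"rx":0,"ry":0,"rz":0.11},{"claw":0,"dx":0,"dy":0,"dz":1.5,"rx":0,"ry":0,"rz":0.11},{"claw":0,"dx":0,"dy":0,"dz":0,"rx":0,"ry":0,"rz":0},{"claw":0,"dx":0,"dy":0,"dz":0,"rx":0,"ry":0,"rz":0},{"claw":0,"dx":0,"dy":0,"dz":0,"rx":0,"ry":0,"rz":0},{"claw":0,"dx":0,"dy":0,"dz":0,"rx":0,"ry":0,"rz":0},{"claw":0,"dx":0,"dy":0,"dz":0,"rx":0,"ry":0,"rz":0},{"claw":0,"dx":0,"dy":0,"dz":0,"rx":0,"ry":0,"rz":0},{"claw":0,"dx":0,"dy":0,"dz":0,"rx":0,"ry":0,"rz":0},{"claw":0,"dx":0,"dy":0,"dz":0,"rx":0,"ry":0,"rz":0}]'

```text
time: 8.0
ee_pos: [503.6, -139.8, 217.7]
ee_rot: [[-0.954, 0.299, -0.018], [0.299, 0.954, -0.002], [0.017, -0.008, -1.0]]
force: [0.6, -0.1, 1.0]
width: 85.2
```

```bash
python3 - <<'E'
from h import *
go(503,-131,200,162)
for n in('wrist','top','side'):snap(n,n+'5')
c=load('top5')['pixels'][120:250,225:385,::-1];cv2.imwrite('pics/ct5.png',cv2.resize(c,None,fx=4.5,fy=4.5,interpolation=cv2.INTER_CUBIC))
c=load('side5')['pixels'][130:290,280:440,::-1];cv2.imwrite('pics/cs5.png',cv2.resize(c,None,fx=3.7,fy=3.7,interpolation=cv2.INTER_CUBIC))
E
```

```text
t 8.0 pos [ 503.6 -139.8  217.7] yaw 162.58 zaxis [-0.018 -0.002 -1.   ] w 85.16279481312839 F [ 0.6 -0.1  1. ] q [-24.  18. -13.  60.  -1.  -7.]
shift cm [0.3  0.84 1.77] rot [-0.0076 -0.0166  0.0101]
```

View pics/wrist5.png

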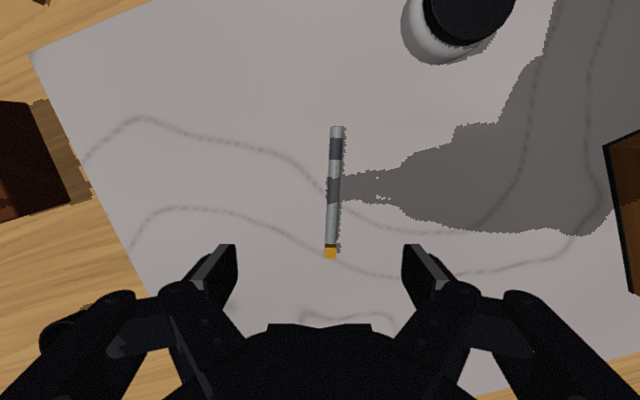

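View pics/ct5.png

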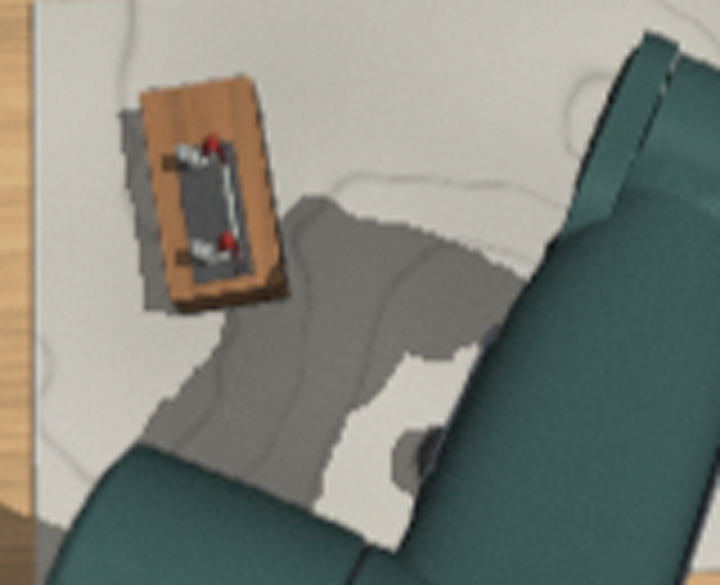

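View pics/cs5.png

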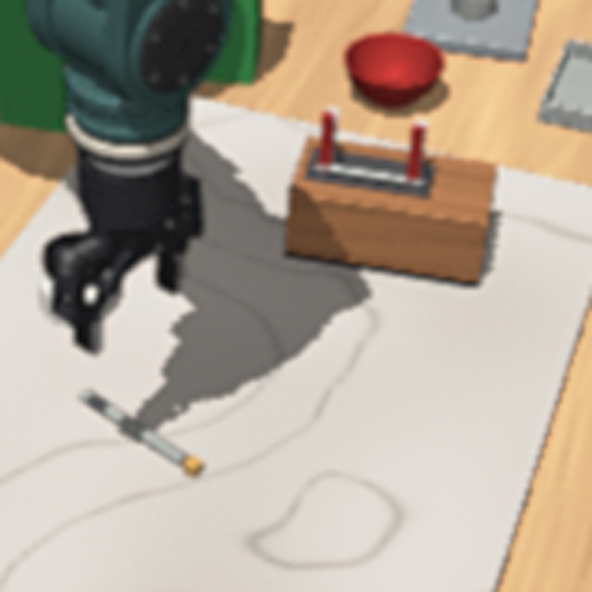

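```bash
python3 - <<'E'
from h import *
np.set_printoptions(precision=1,suppress=True)
t=load('top5');w=load('wrist5');s=load('side5')
P=plane(t,np.array([[140,92],[250,75],[287,288],[168,302]])/4.5+[225,120],96);print('top',P,P.mean(0))
d=P[0]+P[1]-P[2]-P[3];print(np.degrees(np.arctan2(d[1],d[0])),np.linalg.norm(d)/2)
Q=plane(s,np.array([[302,135],[496,165],[487,228],[290,185]])/3.7+[280,130],96);print('side',Q,Q.mean(0))
d=Q[1]+Q[2]-Q[0]-Q[3];print(np.degrees(np.arctan2(d[1],d[0])),np.linalg.norm(d)/2)
# red jaw tops
print('jawtops',tri(t,np.array([212,145])/4.5+[225,120],s,np.array([418,127])/3.7+[280,130]),tri(t,np.array([228,241])/4.5+[225,120],s,np.array([328,115])/3.7+[280,130]))
P=plane(w,[[330,258],[337,126]],26);print('punch w',P,P.mean(0));d=P[0]-P[1];print(np.degrees(np.arctan2(d[1],d[0])),np.linalg.norm(d))
P=plane(s,np.array([[198,468],[84,394]])/3.7+[280,130],26);print('punch s',P,P.mean(0))
x=get_state();p=x['ee_pos'];R=np.array(x['ee_rot'])
for z in(50,60,72.6):
  for y in (-43,43):print(z,y,proj(w,p+R@np.array([0,y,z])))
E
```

```text
top [[696.9 251.6  96. ]
 [708.9 159.6  96. ]
 [527.2 132.3  96. ]
 [518.4 230.6  96. ]] [612.8 193.5  96. ]
7.6411928389878545 181.77729097315924
side [[520.3 224.3  96. ]
 [701.2 245.9  96. ]
 [716.3 150.7  96. ]
 [535.9 145.   96. ]] [618.4 191.5  96. ]
4.310436291255793 181.1301401720165
jawtops [635.6 186.1 159.1] [556.6 174.5 159.2]
punch w [[ 568.2 -149.3   26. ]
 [ 443.  -104.8   26. ]] [ 505.6 -127.1   26. ]
-19.571865959490268 132.96788321100246
punch s [[ 564.4 -151.1   26. ]
 [ 444.3 -109.2   26. ]] [ 504.3 -130.1   26. ]
50 -43 [[231.3 266.3]]
50 43 [[407.2 266.3]]
60 -43 [[237.  256.8]]
60 43 [[401.4 256.9]]
72.6 -43 [[243.3 246.5]]
72.6 43 [[395.  246.6]]
```

```bash
python3 - <<'E'
from h import *
go(504.5,-129,140,160.5)
E
```

```text
t 8.15 pos [ 503.5 -139.8  217.4] yaw 162.55 zaxis [-0.019 -0.002 -1.   ] w 85.79856111427308 F [-0.5  0.2  0.9] q [-24.  18. -13.  60.  -1.  -7.]
shift cm [0.1  1.12 7.74] rot [-0.0078 -0.0171  0.0358]
```

Call:
drive_tool --targets '[{"claw":0,"dx":0,"dy":0.6,"dz":0,"rx":-0.008,"ry":-0.017,"rz":0.036},{"claw":0,"dx":0,"dy":0.6,"dz":1.6,"rx":0,"ry":0,"rz":0},{"claw":0,"dx":0.1,"dy":0,"dz":1.6,"rx":0,"ry":0,"rz":0},{"claw":0,"dx":0,"dy":0,"dz":1.6,"rx":0,"ry":0,"rz":0},{"claw":0,"dx":0,"dy":0,"dz":1.6,"rx":0,"ry":0,"rz":0},{"claw":0,"dx":0,"dy":0,"dz":1.2,"rx":0,"ry":0,"rz":0},{"claw":0,"dx":0,"dy":0,"dz":0,"rx":0,"ry":0,"rz":0},{"claw":0,"dx":0,"dy":0,"dz":0,"rx":0,"ry":0,"rz":0},{"claw":0,"dx":0,"dy":0,"dz":0,"rx":0,"ry":0,"rz":0},{"claw":0,"dx":0,"dy":0,"dz":0,"rx":0,"ry":0,"rz":0}]'

```text
time: 8.98
ee_pos: [507.5, -127.9, 140.7]
ee_rot: [[-0.942, 0.335, 0.004], [0.335, 0.942, -0.001], [-0.004, 0.0, -1.0]]
force: [0.1, -1.3, 0.4]
width: 85.8
```

```bash
python3 - <<'E'
from h import *
snap('wrist','w6')
np.set_printoptions(precision=1,suppress=True)
go(504.5,-129,94.5,160.5)
E
```

```text
t 9.03 pos [ 507.6 -127.9  140.8] yaw 160.43 zaxis [ 0. -0. -1.] w 85.39772265954622 F [ 0.5  0.8 -0.8] q [-23.  21. -21.  48.   0.  -4.]
shift cm [ 0.3 -0.2  4.6] rot [ 0.  0. -0.]
```

View pics/w6.png

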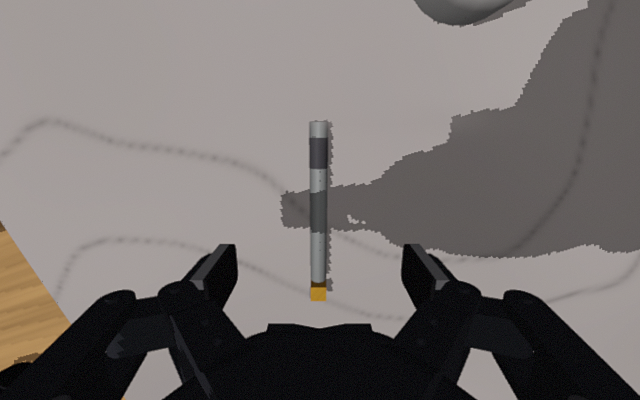

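```bash
python3 - <<'E'
from h import *
np.set_printoptions(precision=1,suppress=True)
c=load('w6');P=plane(c,[[318,300],[318,122]],26);print(P,P.mean(0),np.linalg.norm(P[0]-P[1]))
x=get_state();R=np.array(x['ee_rot']);p=np.array(x['ee_pos']);print(((P-p)@R))
E
```

```text
[[ 568.8 -150.4   26. ]
 [ 443.5 -105.8   26. ]] [ 506.2 -128.1   26. ] 133.06603807984152
[[-64.7  -0.7 115.1]
 [ 68.4  -0.7 114.5]]
```

Call:
drive_tool --targets '[{"claw":0,"dx":0.1,"dy":-0.05,"dz":1.2,"rx":0,"ry":0,"rz":0},{"claw":0,"dx":0.1,"dy":0,"dz":1.2,"rx":0,"ry":0,"rz":0},{"claw":0,"dx":0,"dy":0,"dz":1.2,"rx":0,"ry":0,"rz":0},{"claw":0,"dx":0,"dy":0,"dz":0.8,"rx":0,"ry":0,"rz":0},{"claw":0,"dx":0,"dy":0,"dz":0,"rx":0,"ry":0,"rz":0},{"claw":0,"dx":0,"dy":0,"dz":0,"rx":0,"ry":0,"rz":0},{"claw":0.5,"dx":0,"dy":0,"dz":0,"rx":0,"ry":0,"rz":0},{"claw":0.5,"dx":0,"dy":0,"dz":0,"rx":0,"ry":0,"rz":0},{"claw":0.5,"dx":0,"dy":0,"dz":0,"rx":0,"ry":0,"rz":0},{"claw":0.5,"dx":0,"dy":0,"dz":0,"rx":0,"ry":0,"rz":0}]'

```text
time: 9.87
ee_pos: [509.0, -129.2, 101.4]
ee_rot: [[-0.942, 0.335, 0.014], [0.335, 0.942, -0.005], [-0.015, -0.0, -1.0]]
force: [-0.4, 0.5, 0.1]
width: 42.8
```

```bash
python3 - <<'E'
from h import *
go(505.7,-127.5,94.5,160.5)
E
```

```text
t 9.87 pos [ 509.  -129.2  101.4] yaw 160.43 zaxis [ 0.014 -0.005 -1.   ] w 42.78671515720105 F [-0.4  0.5  0.1] q [-23.  23. -25.  41.   0.  -4.]
shift cm [0.38 0.05 0.68] rot [-0.0003  0.0147 -0.0012]
```

Call:
drive_tool --targets '[{"claw":0.5,"dx":0.38,"dy":0.05,"dz":0.3,"rx":0,"ry":0.015,"rz":0},{"claw":0.5,"dx":0,"dy":0,"dz":0.3,"rx":0,"ry":0,"rz":0},{"claw":0.5,"dx":0,"dy":0,"dz":0.1,"rx":0,"ry":0,"rz":0},{"claw":0.5,"dx":0,"dy":0,"dz":0,"rx":0,"ry":0,"rz":0},{"claw":1,"dx":0,"dy":0,"dz":0,"rx":0,"ry":0,"rz":0},{"claw":1,"dx":0,"dy":0,"dz":0,"rx":0,"ry":0,"rz":0},{"claw":1,"dx":0,"dy":0,"dz":0,"rx":0,"ry":0,"rz":0},{"claw":1,"dx":0,"dy":0,"dz":0,"rx":0,"ry":0,"rz":0},{"claw":1,"dx":0,"dy":0,"dz":0,"rx":0,"ry":0,"rz":0},{"claw":1,"dx":0,"dy":0,"dz":0,"rx":0,"ry":0,"rz":0}]'

```text
time: 10.7
ee_pos: [505.4, -127.3, 94.2]
ee_rot: [[-0.942, 0.335, -0.001], [0.335, 0.942, 0.0], [0.001, -0.0, -1.0]]
force: [0.2, -0.2, -0.6]
width: 9.5
```

```bash
python3 - <<'E'
from h import *
go(505.7,-127.5,94.5,160.5)
E
```

```text
t 10.7 pos [ 505.4 -127.3   94.2] yaw 160.43 zaxis [-0.001  0.    -1.   ] w 9.45234461505439 F [ 0.2 -0.2 -0.6] q [-23.  24. -25.  41.  -0.  -4.]
shift cm [-0.03 -0.01 -0.03] rot [-0.0002 -0.0013 -0.0011]
```

```bash
python3 - <<'E'
from h import *
snap('wrist','w7');c=snap('side','s7')
print(get_state()['width'])
im=c['pixels'][150:280,250:380,::-1];cv2.imwrite('pics/cs7.png',cv2.resize(im,None,fx=4.5,fy=4.5,interpolation=cv2.INTER_CUBIC))
E
```

```text
9.169021679093163
```

View pics/w7.png

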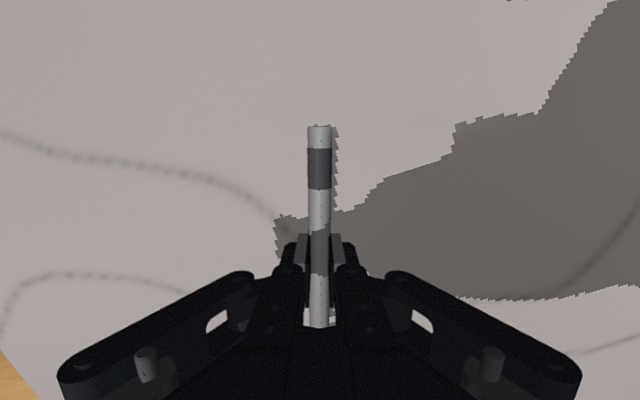

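View pics/cs7.png

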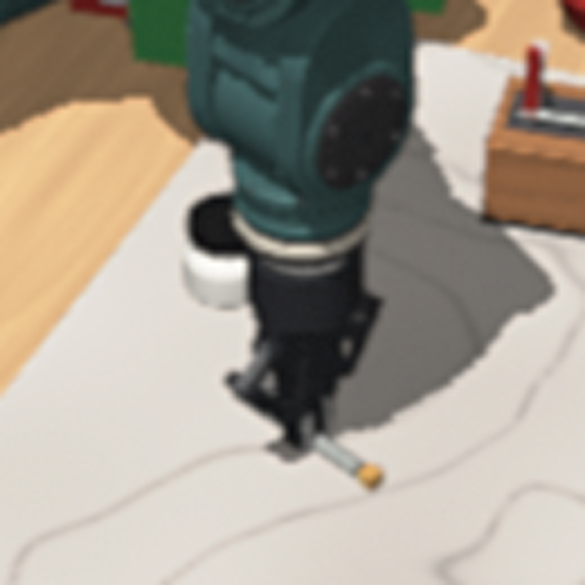

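Call:
drive_tool --targets '[{"claw":1,"dx":0,"dy":0,"dz":-0.5,"rx":0,"ry":0,"rz":0},{"claw":1,"dx":0,"dy":0,"dz":-1.5,"rx":0,"ry":0,"rz":0},{"claw":1,"dx":0,"dy":0,"dz":-2.5,"rx":0,"ry":0,"rz":0},{"claw":1,"dx":0,"dy":0,"dz":-3,"rx":0,"ry":0,"rz":0},{"claw":1,"dx":0,"dy":0,"dz":-3,"rx":0,"ry":0,"rz":0},{"claw":1,"dx":0,"dy":0,"dz":-3,"rx":0,"ry":0,"rz":0},{"claw":1,"dx":0,"dy":0,"dz":-2.5,"rx":0,"ry":0,"rz":0},{"claw":1,"dx":0,"dy":0,"dz":-1.5,"rx":0,"ry":0,"rz":0},{"claw":1,"dx":0,"dy":0,"dz":0,"rx":0,"ry":0,"rz":0},{"claw":1,"dx":0,"dy":0,"dz":0,"rx":0,"ry":0,"rz":0}]'

```text
time: 11.63
ee_pos: [503.8, -126.7, 279.5]
ee_rot: [[-0.942, 0.335, -0.003], [0.335, 0.942, 0.001], [0.004, -0.0, -1.0]]
force: [0.1, 0.9, -1.0]
width: 9.3
```

```bash
python3 - <<'E'
from h import *
go(593,188,270,160.5)
go(593,188,270,188)
snap('wrist','w8')
E
```

```text
t 11.63 pos [ 503.8 -126.7  279.5] yaw 160.43 zaxis [-0.003  0.001 -1.   ] w 9.33868955230827 F [ 0.1  0.9 -1. ] q [-23.  15.  -6.  69.  -0.  -4.]
shift cm [ 2.13 32.64  0.96] rot [-0.0001 -0.0036 -0.0012]
t 11.63 pos [ 503.8 -126.7  279.5] yaw 160.43 zaxis [-0.003  0.001 -1.   ] w 9.33868955230827 F [ 0.1  0.9 -1. ] q [-23.  15.  -6.  69.  -0.  -4.]
shift cm [ 2.13 32.64  0.96] rot [ 0.0008 -0.0036 -0.4812]
```

View pics/w8.png

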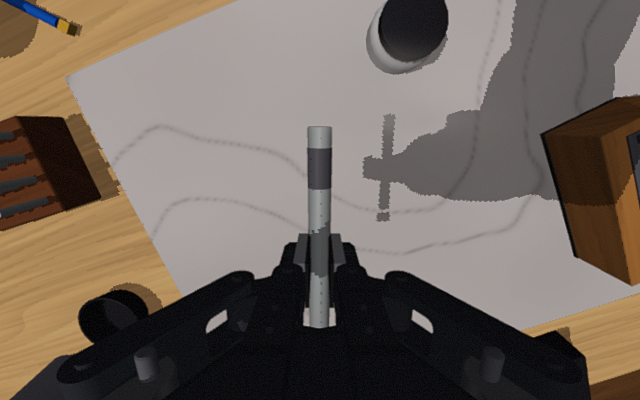

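Call:
drive_tool --targets '[{"claw":1,"dx":0,"dy":2,"dz":0,"rx":0,"ry":-0.003,"rz":0},{"claw":1,"dx":0,"dy":3.6,"dz":0,"rx":0,"ry":0,"rz":0},{"claw":1,"dx":0,"dy":3.6,"dz":0,"rx":0,"ry":0,"rz":0},{"claw":1,"dx":0,"dy":3.6,"dz":0,"rx":0,"ry":0,"rz":0},{"claw":1,"dx":0,"dy":3.6,"dz":0,"rx":0,"ry":0,"rz":0},{"claw":1,"dx":0,"dy":2.6,"dz":0,"rx":0,"ry":0,"rz":0},{"claw":1,"dx":0,"dy":0,"dz":0,"rx":0,"ry":0,"rz":-0.12},{"claw":1,"dx":0,"dy":0,"dz":0,"rx":0,"ry":0,"rz":-0.12},{"claw":1,"dx":0,"dy":0,"dz":0,"rx":0,"ry":0,"rz":-0.12},{"claw":1,"dx":0,"dy":0,"dz":0,"rx":0,"ry":0,"rz":-0.12}]'

```text
time: 12.52
ee_pos: [566.5, 62.0, 265.1]
ee_rot: [[-0.989, -0.144, -0.02], [-0.144, 0.99, 0.002], [0.019, 0.005, -1.0]]
force: [0.3, 0.4, -0.5]
width: 9.0
```

Call:
drive_tool --targets '[{"claw":1,"dx":0,"dy":0,"dz":0,"rx":0,"ry":0,"rz":0},{"claw":1,"dx":0,"dy":0,"dz":0,"rx":0,"ry":0,"rz":0},{"claw":1,"dx":0,"dy":0,"dz":0,"rx":0,"ry":0,"rz":0},{"claw":1,"dx":0,"dy":0,"dz":0,"rx":0,"ry":0,"rz":0},{"claw":1,"dx":0,"dy":0,"dz":0,"rx":0,"ry":0,"rz":0},{"claw":1,"dx":0,"dy":0,"dz":0,"rx":0,"ry":0,"rz":0},{"claw":1,"dx":0,"dy":0,"dz":0,"rx":0,"ry":0,"rz":0},{"claw":1,"dx":0,"dy":0,"dz":0,"rx":0,"ry":0,"rz":0},{"claw":1,"dx":0,"dy":0,"dz":0,"rx":0,"ry":0,"rz":0},{"claw":1,"dx":0,"dy":0,"dz":0,"rx":0,"ry":0,"rz":0}]'

```text
time: 13.35
ee_pos: [565.2, 61.7, 260.9]
ee_rot: [[-0.991, -0.134, -0.026], [-0.134, 0.991, 0.002], [0.025, 0.006, -1.0]]
force: [1.0, -0.3, -0.8]
width: 9.8
```

```bash
python3 - <<'E'
from h import *
snap('wrist','w9');go(593,188,270,187.7)
E
```

```text
t 13.4 pos [565.2  61.7 260.9] yaw -172.31 zaxis [-0.026  0.002 -1.   ] w 9.288986359050682 F [-0.2  1.7 -1. ] q [ -2.  21.  -0.  70.   0. -10.]
shift cm [-4.42 12.15 -0.95] rot [ 0.0055 -0.0255 -0.0003]
```

View pics/w9.png

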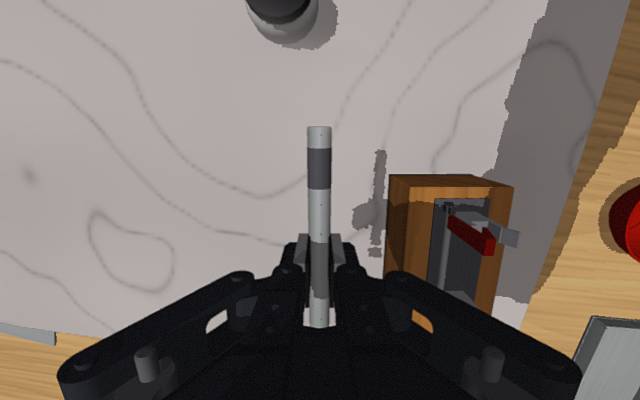

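```bash
python3 - <<'E'
from h import *
np.set_printoptions(precision=1,suppress=True)
c=load('w9')
im=c['pixels'][150:330,370:540,::-1];cv2.imwrite('pics/cw9.png',cv2.resize(im,None,fx=3.3,fy=3.3,interpolation=cv2.INTER_CUBIC))
P=plane(c,[[409,187],[513,187]],96);print(P,P.mean(0))
P=plane(c,[[388,174],[497,175]],20);print(P,P.mean(0))
E
```

```text
[[536.7 138.5  96. ]
 [524.  231.8  96. ]] [530.4 185.2  96. ]
[[536.8 139.   20. ]
 [520.5 266.   20. ]] [528.6 202.5  20. ]
```

View pics/cw9.png

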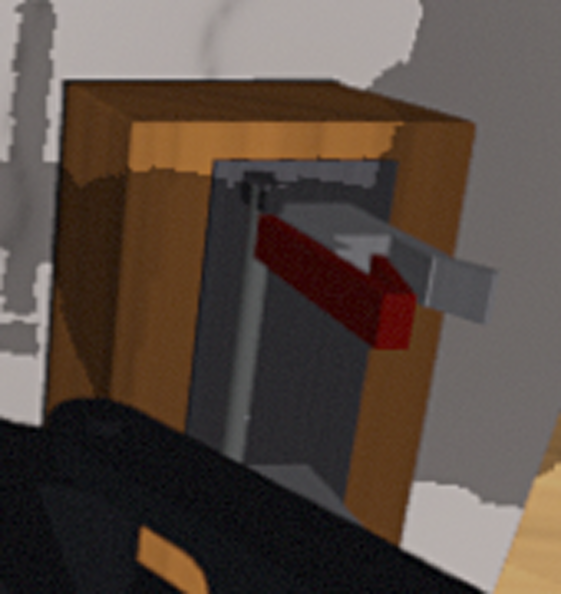

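Call:
drive_tool --targets '[{"claw":1,"dx":0,"dy":1,"dz":-0.4,"rx":0.005,"ry":-0.025,"rz":0},{"claw":1,"dx":-1,"dy":2.5,"dz":-0.4,"rx":0,"ry":0,"rz":0},{"claw":1,"dx":-1,"dy":3,"dz":-0.4,"rx":0,"ry":0,"rz":0},{"claw":1,"dx":-1,"dy":3,"dz":-0.3,"rx":0,"ry":0,"rz":0},{"claw":1,"dx":-1,"dy":2.5,"dz":-0.2,"rx":0,"ry":0,"rz":0},{"claw":1,"dx":0,"dy":0,"dz":-0.05,"rx":0,"ry":0,"rz":0},{"claw":1,"dx":0,"dy":0,"dz":-0.05,"rx":0,"ry":-0.003,"rz":0},{"claw":1,"dx":0,"dy":0,"dz":-0.05,"rx":0,"ry":0,"rz":0},{"claw":1,"dx":0,"dy":0,"dz":-0.05,"rx":0,"ry":0,"rz":0},{"claw":1,"dx":0,"dy":0,"dz":-0.05,"rx":0,"ry":0,"rz":0}]'

```text
time: 14.23
ee_pos: [588.0, 194.0, 284.1]
ee_rot: [[-0.991, -0.131, 0.014], [-0.131, 0.991, 0.003], [-0.015, 0.001, -1.0]]
force: [-1.0, 0.5, -1.0]
width: 9.2
```

```bash
python3 - <<'E'
from h import *
snap('wrist','w10');go(596,192,270,187.7)
E
```

```text
t 14.28 pos [588.1 193.8 284.2] yaw -172.47 zaxis [ 0.014  0.003 -1.   ] w 8.947882006980633 F [ 0.7 -1.  -0.9] q [11. 24.  8. 73.  0.  3.]
shift cm [-0.74 -0.29  1.43] rot [ 0.0008  0.0146 -0.003 ]
```

View pics/w10.png

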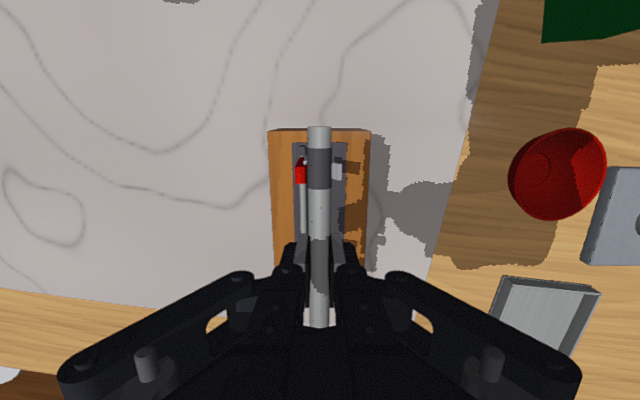

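```bash
python3 - <<'E'
from h import *
np.set_printoptions(precision=1,suppress=True)
c=load('w10')
im=c['pixels'][115:275,255:385,::-1];cv2.imwrite('pics/cw10.png',cv2.resize(im,None,fx=4.5,fy=4.5,interpolation=cv2.INTER_CUBIC))
P=plane(c,[[268,133],[370,133],[275,255],[364,255]],96);print(P,P[:2].mean(0),P[2:].mean(0))
d=P[2:].mean(0)-P[:2].mean(0);print(np.degrees(np.arctan2(d[1],d[0])))
E
```

```text
[[538.3 140.7  96. ]
 [526.  232.6  96. ]
 [659.8 157.8  96. ]
 [647.8 249.   96. ]] [532.2 186.6  96. ] [653.8 203.4  96. ]
7.838973804008016
```

View pics/cw10.png

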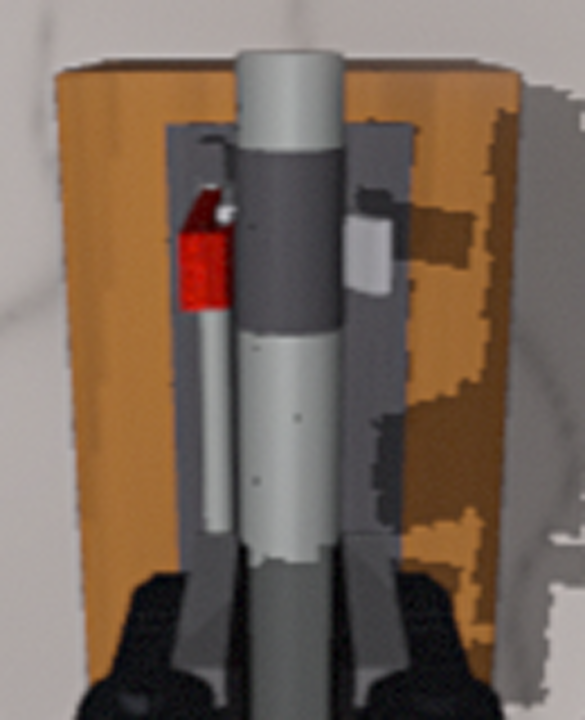

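Call:
drive_tool --targets '[{"claw":1,"dx":-0.4,"dy":0,"dz":0.8,"rx":0,"ry":0.0146,"rz":-0.005},{"claw":1,"dx":-0.4,"dy":0,"dz":0.8,"rx":0,"ry":0,"rz":0},{"claw":1,"dx":0,"dy":0,"dz":0.8,"rx":0,"ry":0,"rz":0},{"claw":1,"dx":0,"dy":0,"dz":0.7,"rx":0,"ry":0,"rz":0},{"claw":1,"dx":0,"dy":0,"dz":0.4,"rx":0,"ry":0,"rz":0},{"claw":1,"dx":0,"dy":0,"dz":0,"rx":0,"ry":0,"rz":0},{"claw":1,"dx":0,"dy":0,"dz":-0.03,"rx":0,"ry":0,"rz":0},{"claw":1,"dx":0,"dy":0,"dz":-0.03,"rx":0,"ry":0,"rz":0},{"claw":1,"dx":0,"dy":0,"dz":-0.03,"rx":0,"ry":0,"rz":0},{"claw":1,"dx":0,"dy":0,"dz":-0.03,"rx":0,"ry":0,"rz":0}]'

```text
time: 15.12
ee_pos: [596.8, 192.6, 245.7]
ee_rot: [[-0.991, -0.133, -0.004], [-0.133, 0.991, 0.0], [0.004, 0.0, -1.0]]
force: [0.1, -0.3, -0.3]
width: 9.2
```

```bash
python3 - <<'E'
from h import *
np.set_printoptions(precision=1,suppress=True)
c=snap('wrist','w11');go(596.5,195.3,245,187.8)
im=c['pixels'][95:275,235:405,::-1];cv2.imwrite('pics/cw11.png',cv2.resize(im,None,fx=3.3,fy=3.3,interpolation=cv2.INTER_CUBIC))
c=snap('side','s11');im=c['pixels'][80:240,320:480,::-1];cv2.imwrite('pics/cs11.png',cv2.resize(im,None,fx=3.7,fy=3.7,interpolation=cv2.INTER_CUBIC))
E
```

```text
t 15.17 pos [596.8 192.6 245.8] yaw -172.35 zaxis [-0.  0. -1.] w 9.098312916837301 F [ 0.7 -0.2 -0.9] q [10. 26.  6. 70.  0.  3.]
shift cm [-0.   0.3  0.1] rot [ 0. -0. -0.]
```

View pics/cw11.png

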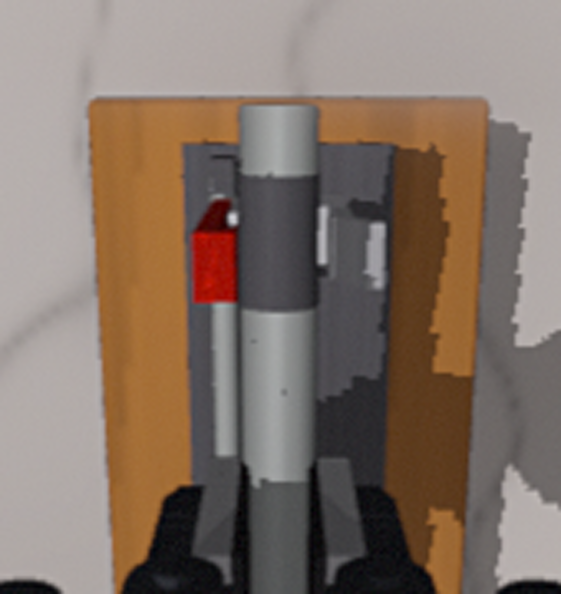

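View pics/cs11.png

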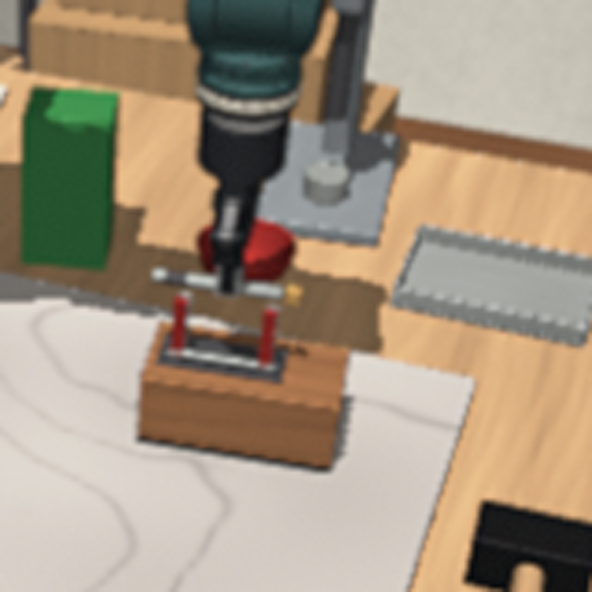

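Call:
drive_tool --targets '[{"claw":1,"dx":0,"dy":0.28,"dz":0,"rx":0,"ry":0,"rz":0},{"claw":1,"dx":0,"dy":0,"dz":0,"rx":0,"ry":0,"rz":0},{"claw":1,"dx":0,"dy":0,"dz":0.3,"rx":0,"ry":0,"rz":0},{"claw":1,"dx":0,"dy":0,"dz":0.3,"rx":0,"ry":0,"rz":0},{"claw":1,"dx":0,"dy":0,"dz":0,"rx":0,"ry":0,"rz":0},{"claw":1,"dx":0,"dy":0,"dz":-0.03,"rx":0,"ry":0,"rz":0},{"claw":1,"dx":0,"dy":0,"dz":-0.03,"rx":0,"ry":0,"rz":0},{"claw":1,"dx":0,"dy":0,"dz":-0.03,"rx":0,"ry":0,"rz":0},{"claw":1,"dx":0,"dy":0,"dz":-0.03,"rx":0,"ry":0,"rz":0},{"claw":1,"dx":0,"dy":0,"dz":0,"rx":0,"ry":0,"rz":0}]'

```text
time: 16.05
ee_pos: [596.4, 195.8, 240.8]
ee_rot: [[-0.991, -0.133, -0.003], [-0.133, 0.991, 0.0], [0.003, 0.001, -1.0]]
force: [-0.9, 0.8, -1.1]
width: 9.3
```

```bash
python3 - <<'E'
from h import *
np.set_printoptions(precision=1,suppress=True)
c=snap('wrist','w12');go(596.5,195.4,225,187.8)
im=c['pixels'][95:275,235:405,::-1];cv2.imwrite('pics/cw12.png',cv2.resize(im,None,fx=3.3,fy=3.3,interpolation=cv2.INTER_CUBIC))
E
```

```text
t 16.1 pos [596.4 195.8 240.8] yaw -172.34 zaxis [-0.  0. -1.] w 8.87946231124625 F [-0.3  0.1 -0.8] q [11. 27.  5. 69.  0.  3.]
shift cm [-0.  -0.   1.6] rot [ 0. -0. -0.]
```

View pics/cw12.png

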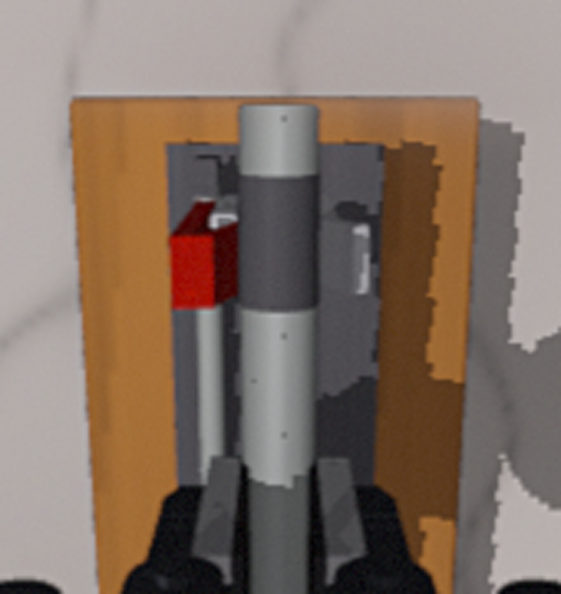

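Call:
drive_tool --targets '[{"claw":1,"dx":0,"dy":-0.06,"dz":0.4,"rx":0,"ry":0,"rz":0},{"claw":1,"dx":0,"dy":0,"dz":0.4,"rx":0,"ry":0,"rz":0},{"claw":1,"dx":0,"dy":0,"dz":0.4,"rx":0,"ry":0,"rz":0},{"claw":1,"dx":0,"dy":0,"dz":0.4,"rx":0,"ry":0,"rz":0},{"claw":1,"dx":0,"dy":0,"dz":0.3,"rx":0,"ry":0,"rz":0},{"claw":1,"dx":0,"dy":0,"dz":0.3,"rx":0,"ry":0,"rz":0},{"claw":1,"dx":0,"dy":0,"dz":0.2,"rx":0,"ry":0,"rz":0},{"claw":1,"dx":0,"dy":0,"dz":0,"rx":0,"ry":0,"rz":0},{"claw":1,"dx":0,"dy":0,"dz":0,"rx":0,"ry":0,"rz":0},{"claw":1,"dx":0,"dy":0,"dz":0,"rx":0,"ry":0,"rz":0}]'

```text
time: 16.93
ee_pos: [596.4, 196.4, 214.1]
ee_rot: [[-0.991, -0.134, -0.003], [-0.134, 0.991, 0.003], [0.002, 0.004, -1.0]]
force: [-0.3, 2.9, -1.5]
width: 9.2
```

```bash
python3 - <<'E'
from h import *
np.set_printoptions(precision=1,suppress=True)
c=snap('wrist','w13');go(596.5,195.4,200,187.8)
im=c['pixels'][75:275,235:405,::-1];cv2.imwrite('pics/cw13.png',cv2.resize(im,None,fx=3,fy=3,interpolation=cv2.INTER_CUBIC))
c=snap('side','s13');im=c['pixels'][80:240,320:480,::-1];cv2.imwrite('pics/cs13.png',cv2.resize(im,None,fx=3.7,fy=3.7,interpolation=cv2.INTER_CUBIC))
E
```

```text
t 16.98 pos [596.4 196.4 214.1] yaw -172.28 zaxis [-0.  0. -1.] w 9.357300623466028 F [ 0.2  3.3 -0.6] q [11. 27.  2. 65.  0.  3.]
shift cm [-0.  -0.1  1.4] rot [ 0. -0. -0.]
```

View pics/cw13.png

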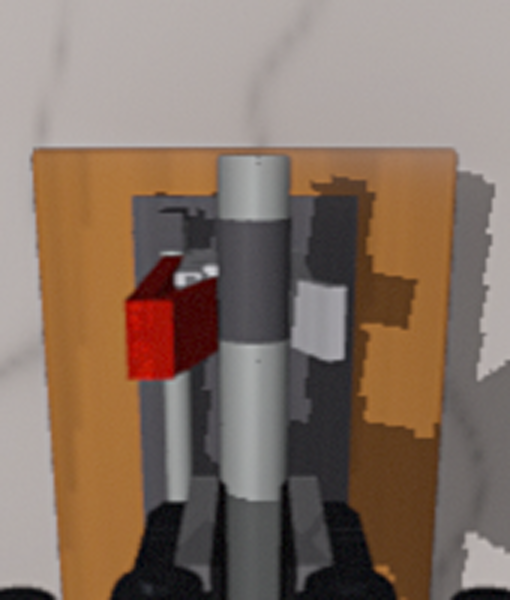

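View pics/cs13.png

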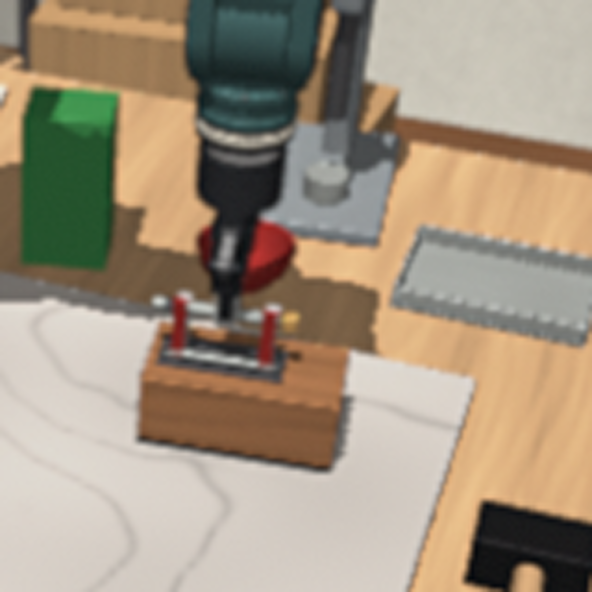

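Call:
drive_tool --targets '[{"claw":1,"dx":0,"dy":-0.05,"dz":0.3,"rx":0,"ry":0,"rz":0},{"claw":1,"dx":0,"dy":-0.05,"dz":0.3,"rx":0,"ry":0,"rz":0},{"claw":1,"dx":0,"dy":0,"dz":0.3,"rx":0,"ry":0,"rz":0},{"claw":1,"dx":0,"dy":0,"dz":0.3,"rx":0,"ry":0,"rz":0},{"claw":1,"dx":0,"dy":0,"dz":0.2,"rx":0,"ry":0,"rz":0},{"claw":1,"dx":0,"dy":0,"dz":0,"rx":0,"ry":0,"rz":0},{"claw":1,"dx":0,"dy":0,"dz":0,"rx":0,"ry":0,"rz":0},{"claw":1,"dx":0,"dy":0,"dz":0,"rx":0,"ry":0,"rz":0},{"claw":1,"dx":0,"dy":0,"dz":0,"rx":0,"ry":0,"rz":0},{"claw":1,"dx":0,"dy":0,"dz":0,"rx":0,"ry":0,"rz":0}]'

```text
time: 17.87
ee_pos: [596.9, 194.4, 200.1]
ee_rot: [[-0.991, -0.133, 0.0], [-0.133, 0.991, 0.002], [-0.0, 0.002, -1.0]]
force: [-0.8, 0.8, 4.0]
width: 9.4
```

```bash
python3 - <<'E'
from h import *
np.set_printoptions(precision=1,suppress=True)
c=snap('wrist','w14');go(596.5,195.4,200,187.8)
im=c['pixels'][75:275,235:405,::-1];cv2.imwrite('pics/cw14.png',cv2.resize(im,None,fx=3,fy=3,interpolation=cv2.INTER_CUBIC))
c=snap('side','s14');im=c['pixels'][80:240,320:480,::-1];cv2.imwrite('pics/cs14.png',cv2.resize(im,None,fx=3.7,fy=3.7,interpolation=cv2.INTER_CUBIC))
E
```

```text
t 17.92 pos [596.8 194.4 200. ] yaw -172.33 zaxis [ 0.  0. -1.] w 9.260768858347205 F [-1.   0.1  3.2] q [11. 28.  1. 63.  0.  3.]
shift cm [0.  0.1 0. ] rot [ 0.  0. -0.]
```

View pics/cw14.png

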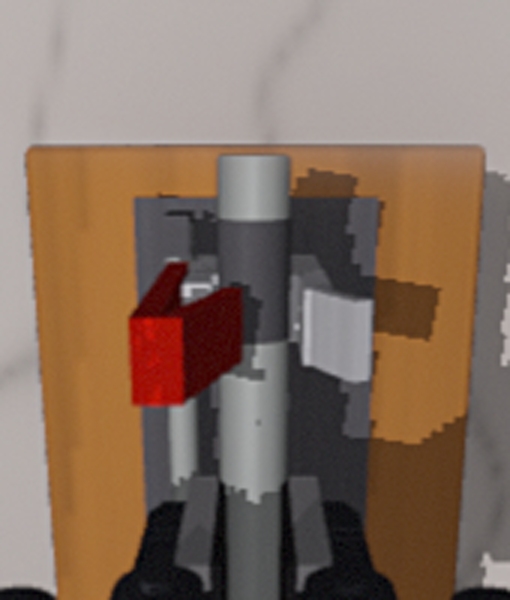

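View pics/cs14.png

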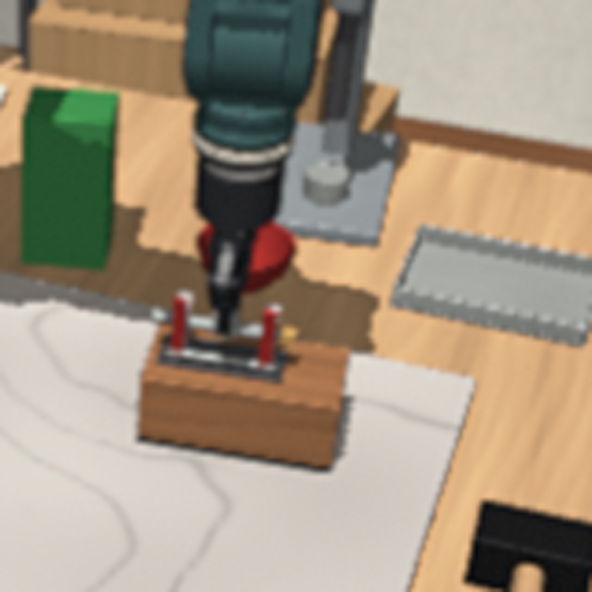

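Call:
drive_tool --targets '[{"claw":1,"dx":0,"dy":0,"dz":0.15,"rx":0,"ry":0,"rz":0},{"claw":1,"dx":0,"dy":0,"dz":0.15,"rx":0,"ry":0,"rz":0},{"claw":1,"dx":0,"dy":0,"dz":0.15,"rx":0,"ry":0,"rz":0},{"claw":1,"dx":0,"dy":0,"dz":0.15,"rx":0,"ry":0,"rz":0},{"claw":1,"dx":0,"dy":0,"dz":0,"rx":0,"ry":0,"rz":0},{"claw":1,"dx":0,"dy":0,"dz":0,"rx":0,"ry":0,"rz":0},{"claw":1,"dx":0,"dy":0,"dz":0,"rx":0,"ry":0,"rz":0},{"claw":1,"dx":0,"dy":0,"dz":0,"rx":0,"ry":0,"rz":0},{"claw":1,"dx":0,"dy":0,"dz":0,"rx":0,"ry":0,"rz":0},{"claw":1,"dx":0,"dy":0,"dz":0,"rx":0,"ry":0,"rz":0}]'

```text
time: 18.8
ee_pos: [596.5, 194.0, 200.0]
ee_rot: [[-0.991, -0.133, 0.005], [-0.133, 0.991, 0.001], [-0.006, 0.0, -1.0]]
force: [-1.1, -0.1, 4.9]
width: 9.2
```

Call:
drive_tool --targets '[{"claw":0.6,"dx":0,"dy":0,"dz":0,"rx":0,"ry":0,"rz":0},{"claw":0.6,"dx":0,"dy":0,"dz":0,"rx":0,"ry":0,"rz":0},{"claw":0.6,"dx":0,"dy":0,"dz":0,"rx":0,"ry":0,"rz":0},{"claw":0.6,"dx":0,"dy":0,"dz":-0.5,"rx":0,"ry":0,"rz":0},{"claw":0.6,"dx":0,"dy":0,"dz":-1,"rx":0,"ry":0,"rz":0},{"claw":0.6,"dx":0,"dy":0,"dz":-1.5,"rx":0,"ry":0,"rz":0},{"claw":0.6,"dx":0,"dy":0,"dz":-2,"rx":0,"ry":0,"rz":0},{"claw":0.6,"dx":0,"dy":0,"dz":-2,"rx":0,"ry":0,"rz":0},{"claw":0.6,"dx":0,"dy":0,"dz":-2,"rx":0,"ry":0,"rz":0},{"claw":0.6,"dx":0,"dy":0,"dz":-1,"rx":0,"ry":0,"rz":0}]'

```text
time: 19.63
ee_pos: [594.7, 193.3, 304.9]
ee_rot: [[-0.991, -0.133, 0.0], [-0.133, 0.991, -0.0], [-0.0, -0.0, -1.0]]
force: [1.0, -0.6, 1.1]
width: 34.3
```

Call:
drive_tool --targets '[{"claw":0.6,"dx":1,"dy":-2,"dz":-2,"rx":0,"ry":0,"rz":0},{"claw":0.6,"dx":2,"dy":-3,"dz":-2,"rx":0,"ry":0,"rz":0},{"claw":0.6,"dx":2,"dy":-3,"dz":-1,"rx":0,"ry":0,"rz":0},{"claw":0.6,"dx":2,"dy":-2,"dz":0,"rx":0,"ry":0,"rz":0},{"claw":0.6,"dx":2,"dy":0,"dz":0,"rx":0,"ry":0,"rz":0},{"claw":0.6,"dx":0,"dy":0,"dz":0,"rx":0,"ry":0,"rz":0},{"claw":0.6,"dx":0,"dy":0,"dz":0,"rx":0,"ry":0,"rz":0},{"claw":0.6,"dx":0,"dy":0,"dz":0,"rx":0,"ry":0,"rz":0},{"claw":0.6,"dx":0,"dy":0,"dz":0,"rx":0,"ry":0,"rz":0},{"claw":0.6,"dx":0,"dy":0,"dz":0,"rx":0,"ry":0,"rz":0}]'

```text
time: 20.47
ee_pos: [517.0, 78.9, 367.1]
ee_rot: [[-0.991, -0.135, 0.012], [-0.135, 0.991, -0.001], [-0.012, -0.002, -1.0]]
force: [-0.6, 0.8, -0.9]
width: 34.3
```

```bash
python3 - <<'E'
from h import *
c=snap('wrist','w15');go(596.5,195.4,200,187.8)
c=snap('side','s15');im=c['pixels'][120:220,340:440,::-1];cv2.imwrite('pics/cs15.png',cv2.resize(im,None,fx=6,fy=6,interpolation=cv2.INTER_CUBIC))
c=snap('top','t15');im=c['pixels'][110:230,220:360,::-1];cv2.imwrite('pics/ct15.png',cv2.resize(im,None,fx=5,fy=5,interpolation=cv2.INTER_CUBIC))
E
```

```text
t 20.52 pos [517.   78.9 367. ] yaw -172.24 zaxis [ 0.012 -0.001 -1.   ] w 34.1682749510784 F [-0.7  0.5  0.1] q [-0. 14.  5. 81. -0. -8.]
shift cm [-9.25 10.51 16.78] rot [-0.0023  0.0117 -0.0007]
```

View pics/w15.png

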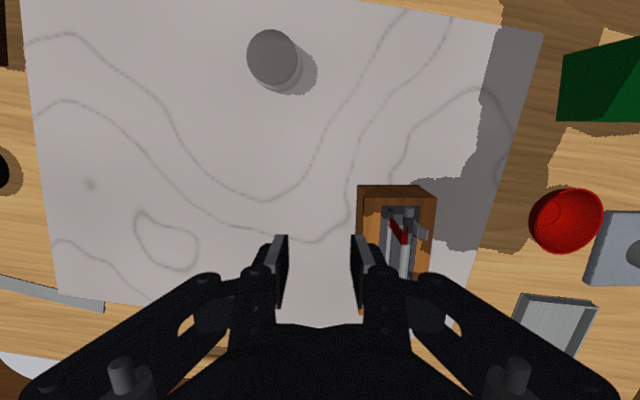

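View pics/cs15.png

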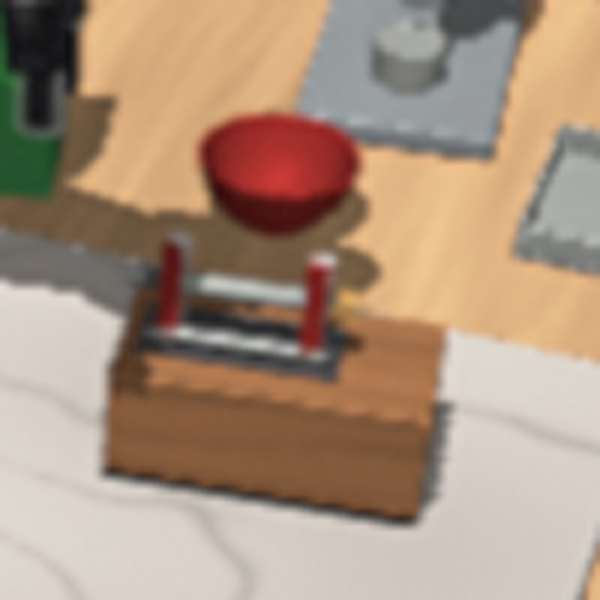

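View pics/ct15.png

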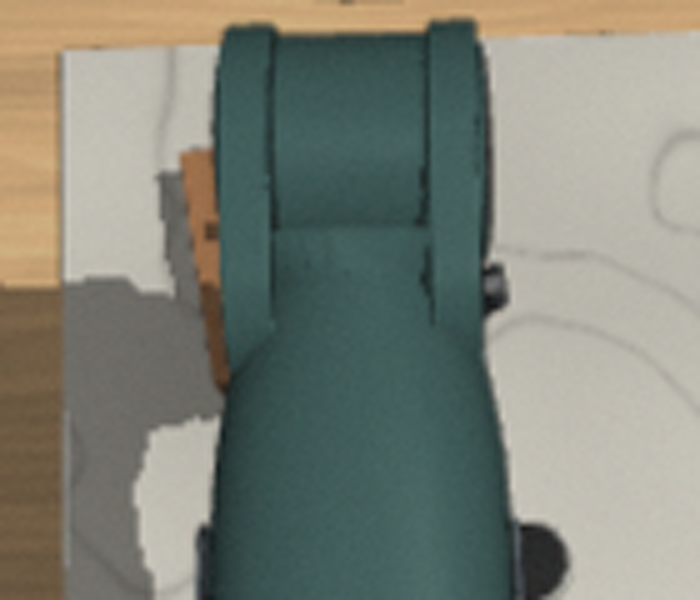

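Call:
drive_tool --targets '[{"claw":0.6,"dx":0,"dy":2,"dz":0,"rx":0,"ry":0,"rz":0},{"claw":0.6,"dx":1,"dy":3,"dz":0,"rx":0,"ry":0,"rz":0},{"claw":0.6,"dx":1,"dy":3,"dz":0,"rx":0,"ry":0,"rz":0},{"claw":0.6,"dx":1,"dy":2,"dz":0,"rx":0,"ry":0,"rz":0},{"claw":0.6,"dx":1,"dy":0,"dz":0,"rx":0,"ry":0,"rz":0},{"claw":0.6,"dx":1,"dy":0,"dz":0,"rx":0,"ry":0.1,"rz":0},{"claw":0.6,"dx":0,"dy":0,"dz":0,"rx":0,"ry":0.1,"rz":0},{"claw":0.6,"dx":0,"dy":0,"dz":0,"rx":0,"ry":0.1,"rz":0},{"claw":0.6,"dx":0,"dy":0,"dz":0,"rx":0,"ry":0.1,"rz":0},{"claw":0.6,"dx":0,"dy":0,"dz":0,"rx":0,"ry":0,"rz":0}]'

```text
time: 21.45
ee_pos: [450.7, 176.1, 365.2]
ee_rot: [[-0.909, -0.138, -0.392], [-0.126, 0.99, -0.056], [0.396, -0.002, -0.918]]
force: [1.0, 0.8, -1.2]
width: 34.0
```

```bash
python3 - <<'E'
from h import *
np.set_printoptions(precision=1,suppress=True)
c=snap('wrist','w16');t=snap('top','t16')
s=load('s15')
u=np.array([7.75]);D=np.array([np.cos(np.radians(7.75)),np.sin(np.radians(7.75)),0]);N=np.array([-D[1],D[0],0]);S=np.array([597,195,0])
o,d=ray(s,np.array([[140,272],[352,303],[250,291]])/6+[340,120])
k=((S-o)@N)/(d@N);P=o+d*k[:,None];print(P,(P-S)@D)
im=t['pixels'][110:230,220:360,::-1];cv2.imwrite('pics/ct16.png',cv2.resize(im,None,fx=5,fy=5,interpolation=cv2.INTER_CUBIC))
E
```

```text
[[537.5 186.9 129.6]
 [655.7 203.  129.3]
 [599.6 195.3 127.5]] [-60.   59.3   2.6]
```

View pics/w16.png

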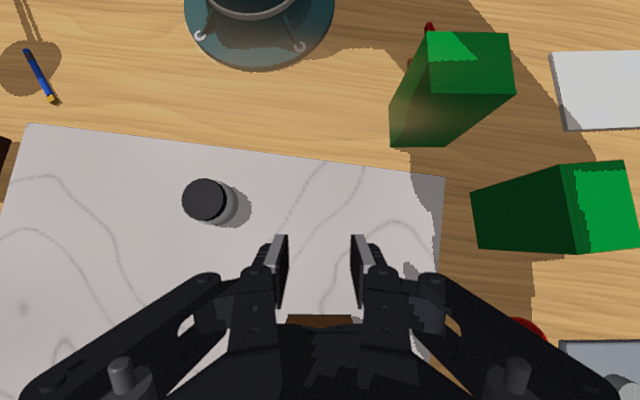

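View pics/ct16.png

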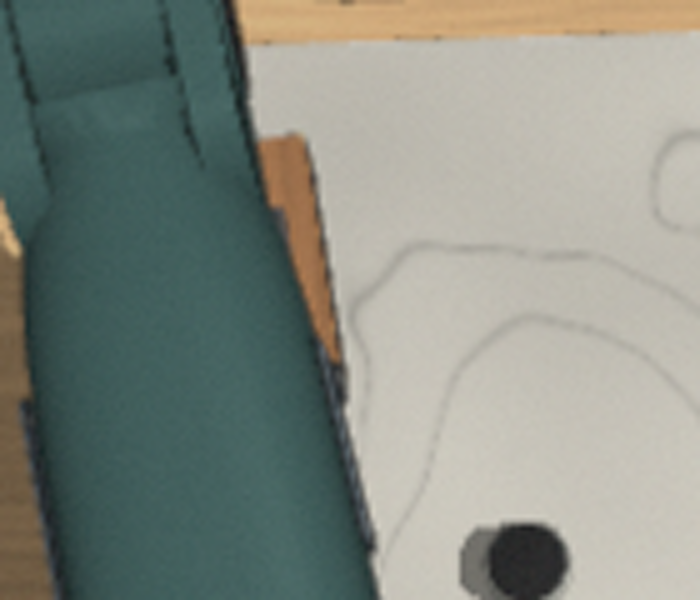

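Call:
drive_tool --targets '[{"claw":0.6,"dx":0,"dy":-2,"dz":0,"rx":0,"ry":0,"rz":0},{"claw":0.6,"dx":0,"dy":-3.5,"dz":0,"rx":0,"ry":-0.1,"rz":0},{"claw":0.6,"dx":0,"dy":-3.5,"dz":0,"rx":0,"ry":-0.1,"rz":0},{"claw":0.6,"dx":0,"dy":-3.5,"dz":0,"rx":0,"ry":-0.1,"rz":0},{"claw":0.6,"dx":0,"dy":-3.5,"dz":0,"rx":0,"ry":-0.1,"rz":0},{"claw":0.6,"dx":0,"dy":-3.5,"dz":0,"rx":0,"ry":0,"rz":0},{"claw":0.6,"dx":0,"dy":-3.5,"dz":0,"rx":0,"ry":0,"rz":0},{"claw":0.6,"dx":0,"dy":-3.5,"dz":0,"rx":0,"ry":0,"rz":0},{"claw":0.6,"dx":0,"dy":-2,"dz":0,"rx":0,"ry":0,"rz":0},{"claw":0.6,"dx":0,"dy":0,"dz":0,"rx":0,"ry":0,"rz":0}]'

```text
time: 22.38
ee_pos: [487.2, -116.6, 376.8]
ee_rot: [[-0.987, -0.142, 0.076], [-0.144, 0.989, -0.019], [-0.073, -0.029, -0.997]]
force: [-0.7, 1.1, -0.5]
width: 34.1
```

```bash
python3 - <<'E'
from h import *
t=snap('top','t17')
im=t['pixels'][110:230,220:360,::-1];cv2.imwrite('pics/ct17.png',cv2.resize(im,None,fx=5,fy=5,interpolation=cv2.INTER_CUBIC))
E
```

```text
(no output)
```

View pics/ct17.png

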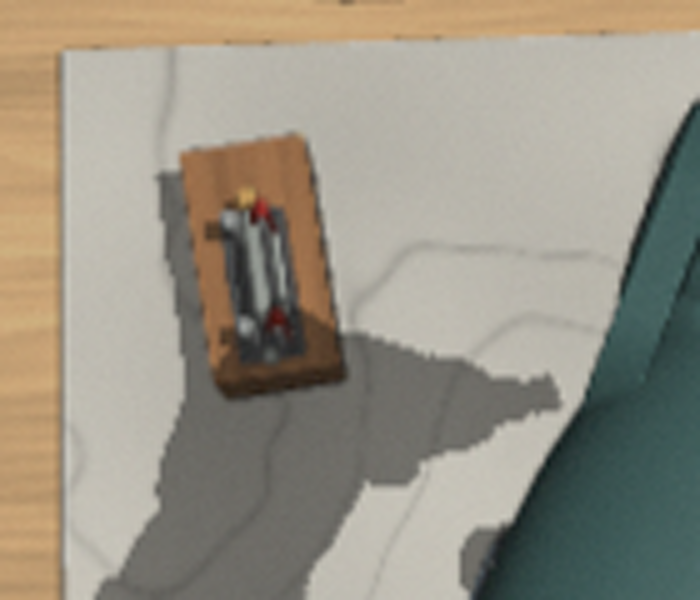

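The top view shows the punch lying in both forks. Its brass head is at crop (246,197), its other end at (270,355), and the red noses cover it at (262,210) and (278,322). The arm is well clear, so I hand the job in.

```bash
python3 -c "
from station import *
print(finish_job())"
```

```text
the job is handed in; nothing more can be done
None
```

I tipped the wooden rest onto its rubber back by pushing near push_spot with the closed fingers. Then I picked up the bare steel punch and pressed it into the clip, released it, backed the arm away and handed in at about 22.4 s.

**Press:** the tool stopped at 200.0 mm under about 5 N, against 200.2 mm expected for a fully home punch. The red noses were wedged aside on the way down and showed back over the rod afterwards.

**Last checks:**
- **Height:** the side view, taken after release, puts the punch level at about 129 mm. The nominal is 132 mm, so that is within the calibration and pixel error.
- **Centring:** its ends lie 60.0 and 59.3 mm either side of my seat estimate. That gives 119 mm against the true 130 mm, so the ends are blurred, but it is centred to within a few mm.
- **Both forks:** the final top view shows it in both forks with the jaw closed over it.
- **Bystanders:** the jar and bowl appeared unmoved in my later pictures. I took no separate measurement of them or of the tin, and no move came near the tin.

**Disagreements:**
- **Seat position:** the fixed cameras and the wrist camera differed by about 5 mm. I used the wrist view for the sideways alignment, and the fit confirmed it.
- **Gripper opening:** it read about 9 mm on the 12 mm rod, perhaps because the pads give. The rod did not slip visibly.
- **Failed view:** my first attempt at a close final look tilted the wrist camera the wrong way. I replaced it with the top view.

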